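# Sort pipe fittings into their sample bays

### The arm

A 6-joint arm with a two-finger parallel gripper is mounted at the origin on the work surface. World frame = base frame: x ahead of the robot, y to its left, z up, the work surface at z = 0. Lengths are in m, angles in degrees, forces in N, time in s.
With the tool pointing down it reaches from about 0.325 to 0.9 m from the base axis. Payload 3.5 kg.
Tool frame: the origin (TCP) lies midway between the tips of the shut fingers; the grasp point (between the pads) lies 19 mm behind it (tcp_to_grasp is the distance from the TCP to the grasp point, in m); z points along the fingers, x is the direction in which the jaws open and shut, and the axes are right-handed (so a half turn about z gives the same grasp; the last joint's range is limited). The gripper opens to 85 mm and grips with 20 to 120 N. Pads are 22 mm wide; open, the fingers measure 114 mm over their backs; the gripper's body (76 mm by 85 mm) begins 54 mm behind the grasp point. The pads swing forward as they close: fully open they stand 13 mm farther back than shut.
Start: joints at [-73.934, 15.837, -1.513, 72.651, 0, 84.076], TCP at [0.234, -0.58, 0.231] pointing down, gripper open.
Joint ranges: [-178.77, 178.77], [-48.84, 107.48], [-61.69, 71.31], [-111.58, 123.2], [-90, 87.43], [-180, 180]. Speed limits (degrees/s): [147.25, 147.25, 180, 180, 180, 180].

### API

Orientations are given as [roll, pitch, yaw] about the fixed x, y, z axes, in that order (R = Rz(yaw) Ry(pitch) Rx(roll)).
In Python, from cell import get_obs, get_image, job_done, tcp_to_grasp gives the robot as it stands.
- The arm moves only by the shell command python3 -m jog 'ROWS' [FORCE]. ROWS is JSON, a list of rows, each a list of 3 entries, a list of its own where there are three numbers: the finger opening in cm, from 0 to 8.54, then the shift along the tool's x, y, z in cm, then the turn about the tool's z in rad. A call has 1 to 20 rows; each row shifts and turns the pose as measured when the row begins, along the tool's axes as they then stand; what a row does not reach is not made up. A row lasts 1/12 s, in which the tool goes at most 41.7 mm and 7.16 degrees, less where a joint would pass 70% of its speed; a pose out of reach is approached as far as the arm can. A call is refused whole if a number of a shift passes 4.17 or a number of a turn 0.125, either way. A call with a gripper value outside its range is refused whole. The fingers move at their own pace and stop on an object; FORCE is the grip in N (left out, the last holds). Time passes only in rows, so rows that do not move let the fingers close. It gives the time, the measured TCP pose, the force and the opening at its end, in the units of the state.
- get_obs(): the state, without advancing time (a new reading comes with each control period).
- get_image(name): name is "scene" or "top" or "wrist"; returns a dict with "img" (384x512x3 uint8, red, green, blue), "range_z" (384x512 float32, m along the optical axis (not along the pixel's ray), 0 where there is no reading), "camera_matrix" (3x3 intrinsics, pixels), "dist" ([k1, k2, p1, p2, k3] as OpenCV has them; the pictures are not rectified), "world_from_camera" (4x4, takes a point from camera to world coordinates). Camera axes: x right, y down, z forward; pixel columns grow to the right and rows downward; lengths in m; the calibration is good to about 2 mm. A picture is of the moment at which its call begins.
- job_done(): hands the job in, once; it reports no verdict.
The state is a dict: "time_s": time; "joint_positions": joint angles; "joint_velocities": joint speeds; "effort": joint torques, N m; "ee_pos": TCP position; "ee_rot": TCP orientation; "ft_force": force on the tool from outside, world axes, zero at the start; "torque": the same for the moment, N m; "grip_width": finger opening in m.
Only numpy, scipy, OpenCV 4.12 (cv2) and the standard library are available. Lean on these libraries where they do the work, as an engineer would, in place of code of your own. Each camera call takes 0.05 s, during which the arm holds its last target. There are 200 camera calls.

### The job

Sort the four loose steel pipe fittings on the workbench: put each one into the bay whose ledge carries the matching sample, resting on the bay's floor the same way up as the sample. The tee and the floor flange have been left in each other's bays, and each bay has room for only one of these, so set one aside for a while (the rubber mat is free for that). Leave the glass jar standing where it is.

Things in the scene. Friction and masses are not known exactly. Their poses are not given: they have to be found in the camera images.
- tee: loose steel pipe tee lying flat, 0.3 kg: plain round tubes 34 mm in diameter, dark ends. Run 80 mm long along x, axis at y = -19 mm; branch from its middle to y = +36 mm; axes 17 mm above the underside. Origin: underside, centre of the 80 x 72 mm outline; z up. Grip: across the branch (along x) near y = +16 mm. Starts in the flange's bay, yaw within 0.2 rad of the bay's
- flange: loose steel floor flange, about 0.28 kg: round plate 72 mm in diameter and 8 mm thick with four small dark holes, and on it a central round collar 36 mm in diameter up to 34 mm above the underside. Origin: centre of the underside; z up. At the start it lies in the tee's bay
- nut: loose large steel hexagon nut lying flat on the bench, about 0.22 kg: 46 mm across flats, 53 mm across corners, 24 mm high, with a 30 mm hole. Origin: centre of the underside; z up; one pair of flats faces +x and -x of the nut, the others every 60 degrees
- coupling: loose straight steel pipe coupling standing on end on the bench, about 0.26 kg: cylinder 42 mm in diameter, 50 mm high, dark inside. Origin: centre of the underside; z along its axis, up
- bay_tee: fixed wooden bay for the pipe tee: open tray 118 x 118 mm outside, 110 x 110 inside, rim 20 mm and inner floor 5 mm above the bench. Beyond its +x side a ledge 84 wide, 72 deep, 10 mm high carries a fixed full-size sample, 95 mm along +x from the tray's centre. Origin: tray's centre at bench height; z up; x, y along its sides, yaw within 0.2 rad of the world's
- bay_flange: fixed wooden bay for the floor flange: open tray 118 x 118 mm outside, 110 x 110 inside, rim 20 mm and inner floor 5 mm above the bench. Beyond its +x side a ledge 84 wide, 72 deep, 10 mm high carries a fixed full-size sample, 95 mm along +x from the tray's centre. Origin: tray's centre at bench height; z up; x, y along its sides, yaw within 0.2 rad of the world's
- bay_nut: fixed wooden bay for the hexagon nut: open tray 118 x 118 mm outside, 110 x 110 inside, rim 20 mm and inner floor 5 mm above the bench. Beyond its +x side a ledge 84 wide, 72 deep, 10 mm high carries a fixed full-size sample, 95 mm along +x from the tray's centre. Origin: tray's centre at bench height; z up; x, y along its sides, yaw within 0.2 rad of the world's
- bay_coupling: fixed wooden bay for the pipe coupling: open tray 118 x 118 mm outside, 110 x 110 inside, rim 20 mm and inner floor 5 mm above the bench. Beyond its +x side a ledge 84 wide, 72 deep, 10 mm high carries a fixed full-size sample, 95 mm along +x from the tray's centre. Origin: tray's centre at bench height; z up; x, y along its sides, yaw within 0.2 rad of the world's
- mat: fixed, empty black rubber mat, 110 x 110 mm, 3 mm thick, flat on the bench: a free spot to set something aside. Origin: centre of its underside, at bench height; z up
- jar: closed glass jar with a dark lid standing on the bench, 60 mm in diameter, 85 mm high, about 0.35 kg; it must be left where it stands. Origin: centre of the underside; z up
There are look-alikes about, which are no part of the job. Leave any purple look-alike of the nut alone. Leave any red look-alike of the tee alone.

How it is judged (in metres and radians):
At the end, for the whole second after the job is handed in: Each of the four fittings is inside its own bay, its origin within 50 mm horizontally of the bay's centre and resting on the bay's floor (origin 2 to 10 mm above the bench), upright as the sample (tilt under 0.12 rad), released and at rest (horizontal distance between tee and bay_tee below 0.05 m and z of tee in the frame of bay_tee between 0.002 and 0.01 m and angle between each of tee, flange, nut, coupling's own z axis and vertical below 0.12 rad and linear speed of each of tee, flange, nut, coupling below 0.02 m/s and angular speed of each of tee, flange, nut, coupling below 0.2 rad/s and horizontal distance between flange and bay_flange below 0.05 m and z of flange in the frame of bay_flange between 0.002 and 0.01 m and horizontal distance between nut and bay_nut below 0.05 m and z of nut in the frame of bay_nut between 0.002 and 0.01 m and horizontal distance between coupling and bay_coupling below 0.05 m and z of coupling in the frame of bay_coupling between 0.002 and 0.01 m); the robot touches nothing.
It fails at once if the glass jar is shoved by more than 20 mm or tipped (distance of jar from where it was at the start of the episode above 0.02 m or angle between jar's own z axis and vertical above 0.35 rad).
It also fails if it takes over 128 s, if anything falls off the work surface, if the arm or the gripper's body presses on something with over 40 N, if the wrist force passes 120 N, or if a joint passes its speed limit or range.

## Working session

There is one attempt and no reset: what is moved stays moved. The work goes in short steps, Python scripts to look and compute and a shell command to move; the robot and the scene stay as the last step left them, time stands still between calls to the robot, and variables do not carry over. Pictures are saved under pics/ and viewed, on a budget of 14 in all, crops included, one or two more only if the job needs it, and the job is handed in when it is done.

```bash
mkdir -p pics
cat > h.py <<'E'
import numpy as np,cv2
from cell import get_obs,get_image,tcp_to_grasp
def snap(n,f):
    d=get_image(n); cv2.imwrite(f'pics/{f}.png',cv2.resize(d['img'][:,:,::-1],None,fx=1.5,fy=1.5,interpolation=cv2.INTER_CUBIC)); np.save(f'pics/{f}.npy',d,allow_pickle=True); return d
def load(f): return np.load(f'pics/{f}.npy',allow_pickle=True).item()
def pt(d,u,v,z):  # pixel (original) on plane z
    p=cv2.undistortPoints(np.array([[[u,v]]],float),d['camera_matrix'],np.array(d['dist']))[0,0]
    T=np.array(d['world_from_camera']);r=T[:3,:3]@[p[0],p[1],1];o=T[:3,3]
    return o+r*(z-o[2])/r[2]
def cloud(d):
    h,w=d['range_z'].shape;g=np.stack(np.meshgrid(np.arange(w),np.arange(h)),-1).reshape(-1,1,2).astype(float)
    p=cv2.undistortPoints(g,d['camera_matrix'],np.array(d['dist']))[:,0];z=d['range_z'].ravel()
    T=np.array(d['world_from_camera']);P=np.c_[p*z[:,None],z]@T[:3,:3].T+T[:3,3];P[z==0]=np.nan
    return P.reshape(h,w,3)
E
python3 -c "
from h import *
d=snap('top','top0');snap('scene','scene0');o=get_obs();print(o,tcp_to_grasp);print(d['world_from_camera'])"
```

```text
{'time_s': 0.1, 'joint_positions': array([-7.39345708e+01,  1.58762434e+01, -1.59151909e+00,  7.26505036e+01,
       -5.52812491e-04,  8.40791600e+01]), 'joint_velocities': array([ 0.03427027, -0.14072567,  0.19206003, -0.02362519,  0.14916825,
       -0.15049699]), 'effort': array([ 5.96307746e-04, -4.46709573e+01,  2.96128571e+01,  8.47170217e-03,
       -4.02783121e-05, -2.86562219e-06]), 'ee_pos': array([ 0.23381421, -0.57884176,  0.23023351]), 'ee_rot': array([-1.79988350e+02,  1.17692196e-01, -6.80137183e+01]), 'ft_force': array([-1.67848268, -0.06005468, -0.1229783 ]), 'torque': array([ 0.04697525, -0.04675832,  0.05769933]), 'grip_width': 0.0855088330624527} 0.0187
[[ 0.01259821 -0.99727311  0.07271614  0.41986937]
 [-0.99977047 -0.01382326 -0.01636836 -0.04863087]
 [ 0.0173289  -0.07249324 -0.99721835  1.14912757]
 [ 0.          0.          0.          1.        ]]
```

View pics/top0.png

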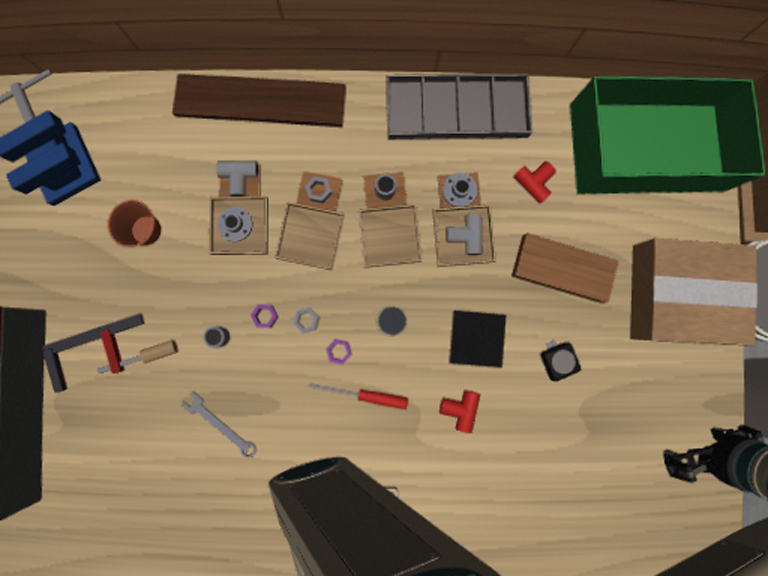

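View pics/scene0.png

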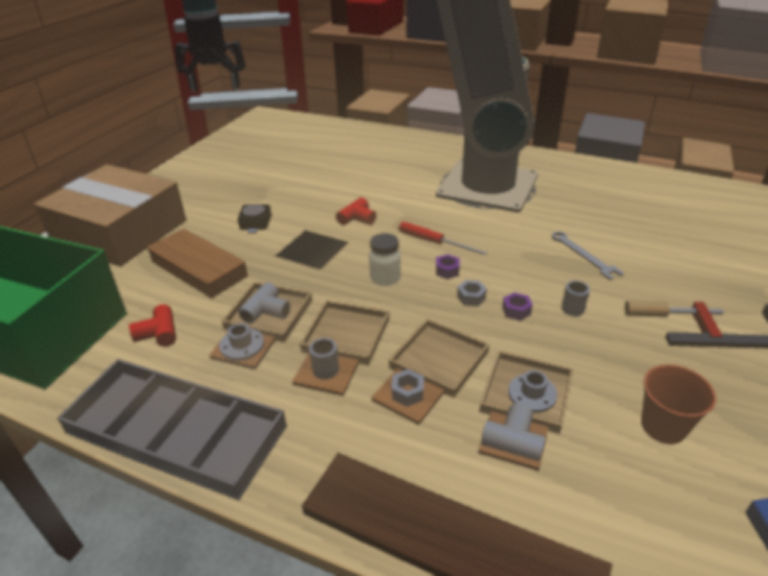

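The top view shows, left to right at rows 225–240, the tee bay (239,226, holding the flange), nut bay (310,237), coupling bay (390,237) and flange bay (464,236, holding the tee). The grey nut is at (307,320), the coupling at (216,337), the jar at (392,320) and the mat at (478,338). The purple nuts and red tees are look-alikes, to be left alone.

```bash
python3 -c "
from h import *
d=load('top0');P=cloud(d)
# depth sanity on bench
print('bench z',np.nanmedian(P[225:235,130:200,2]), np.nanstd(P[225:235,130:200,2]))
def rect(n,u,v,r,zl,zh):
    u/=1.5;v/=1.5;c=pt(d,u,v,(zl+zh)/2)
    m=(np.hypot(*(P[...,:2]-c[:2]).transpose(2,0,1))<r)&(P[...,2]>zl)&(P[...,2]<zh)
    q=P[m][:,:2].astype(np.float32)
    (a,s,t)=cv2.minAreaRect(q); print(n,len(q),'c',np.round(a,4),'size',np.round(s,3),'ang',round(t,1),'mean',np.round(q.mean(0),4),'zmed',np.round(np.median(P[m][:,2]),3))
for n,u,v in [('bt',239,226),('bn',310,237),('bc',390,237),('bf',464,236)]:
    rect(n,u,v,.085,.003,.03); rect(n+' rim',u,v,.085,.013,.026)
rect('tee',464,236,.055,.024,.05)
rect('flange collar',236,223,.05,.03,.05)
rect('nut',307,320,.05,.012,.04)
rect('coup',216,335,.05,.035,.06)
rect('jar',392,320,.06,.06,.1)
print('mat',pt(d,478/1.5,338/1.5,.003))
b=d['img'][95:255,130:345,::-1];cv2.imwrite('pics/crop0.png',cv2.resize(b,None,fx=3.7,fy=3.7,interpolation=cv2.INTER_CUBIC))
"
```

```text
bench z 0.0001735705748918681 0.01539672556076784
bt 1342 c [0.6265 0.2287] size [0.167 0.152] ang 18.2 mean [0.6331 0.2285] zmed 0.008
bt rim 347 c [0.6352 0.2302] size [0.131 0.116] ang 2.0 mean [0.6319 0.2366] zmed 0.017
bn 1403 c [0.6062 0.0879] size [0.166 0.155] ang 10.0 mean [0.6155 0.0842] zmed 0.006
bn rim 244 c [0.6195 0.0831] size [0.116 0.139] ang 79.2 mean [0.6148 0.0848] zmed 0.019
bc 1446 c [ 0.609  -0.0793] size [0.159 0.166] ang 64.0 mean [ 0.6179 -0.0796] zmed 0.006
bc rim 240 c [ 0.6215 -0.0783] size [0.138 0.118] ang 6.8 mean [ 0.6171 -0.0797] zmed 0.019
bf 1177 c [ 0.6146 -0.2362] size [0.165 0.162] ang 65.7 mean [ 0.6228 -0.2305] zmed 0.007
bf rim 357 c [ 0.6257 -0.2317] size [0.141 0.12 ] ang 5.1 mean [ 0.6345 -0.2302] zmed 0.019
tee 426 c [ 0.6147 -0.2288] size [0.081 0.07 ] ang 0.4 mean [ 0.6135 -0.2362] zmed 0.036
flange collar 119 c [0.6322 0.2407] size [0.035 0.034] ang 45.3 mean [0.6319 0.2393] zmed 0.039
nut 123 c [0.4367 0.0872] size [0.049 0.043] ang 46.0 mean [0.4366 0.0867] zmed 0.024
coup 155 c [0.4003 0.2633] size [0.039 0.039] ang 2.2 mean [0.4013 0.263 ] zmed 0.05
jar 271 c [ 0.4362 -0.0829] size [0.052 0.049] ang 0.4 mean [ 0.437  -0.0827] zmed 0.085
mat [ 0.40439458 -0.26458445  0.003     ]
```

View pics/crop0.png

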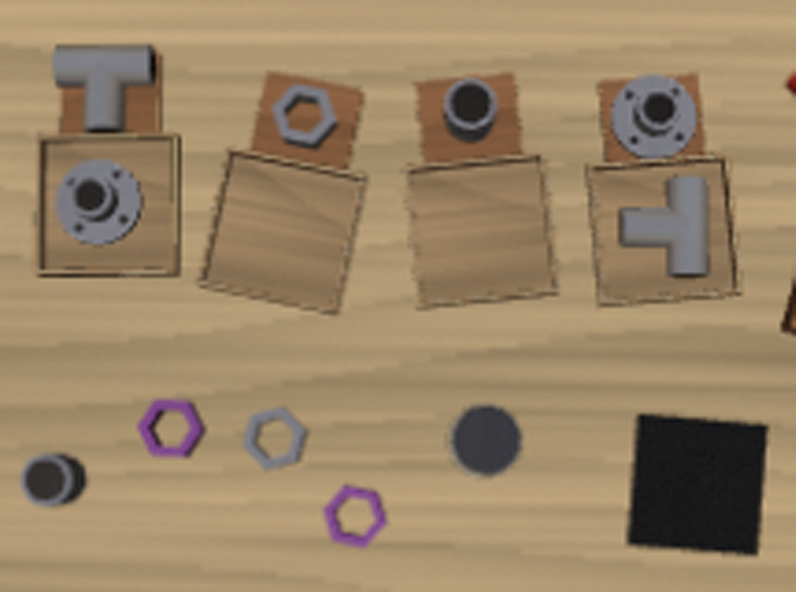

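```bash
cat >> h.py <<'E'
def rel(x,y,z,yaw):  # what is left to go, in jog units; shift in tool axes before and after the turn
    o=get_obs();p=o['ee_pos'];w=np.radians(o['ee_rot'][2]);D=np.array([x,y,z])-p
    f=lambda w:np.round([100*(np.cos(w)*D[0]+np.sin(w)*D[1]),100*(np.sin(w)*D[0]-np.cos(w)*D[1]),-100*D[2]],2)
    t=-((np.radians(yaw)-w+np.pi)%(2*np.pi)-np.pi)
    print('t',round(o['time_s'],2),'tcp',np.round(p,4),'rot',np.round(o['ee_rot'],1),'w',round(o['grip_width'],4),'F',np.round(o['ft_force'],1))
    print(' shift now',f(w),'turn',round(t,3),'shift after turn',f(np.radians(yaw)))
E
python3 -c "
from h import *
d=load('top0')
q=lambda u,v,z:pt(d,130+(u+.5)/3.7-.5,95+(v+.5)/3.7-.5,z)[:2]
for n,c in dict(bt=[(38,134),(181,134),(181,276),(38,276)],bn=[(231,151),(367,177),(337,314),(200,287)],bc=[(407,168),(542,157),(557,293),(419,308)],bf=[(586,166),(724,158),(741,294),(599,306)]).items():
    k=np.array([q(u,v,.02) for u,v in c]);e=k[0]-k[3]+k[1]-k[2];print(n,k.mean(0).round(4),'yaw',np.degrees(np.arctan2(e[1],e[0])).round(1),np.linalg.norm(e)/2)
print('flange plate',q(99,201,.013),'collar',q(94,198,.039));print('nut',q(275.5,437.5,.024))
print('tee branch end',q(620,226,.022),'run',q(687,177,.022),q(687,275,.022),'branch/run mid',q(687,226,.039))
print('coup',q(51,478,.05));print('mat',q(698,484,.003))
rel(.6147,-.2128,.2,0)
"
```

```text
bt [0.6281 0.2275] yaw 2.1 0.11915788806294351
bn [0.607  0.0822] yaw -11.1 0.11616920043445512
bc [ 0.6099 -0.0806] yaw 6.2 0.11553216216592616
bf [ 0.6129 -0.2308] yaw 6.2 0.11601771592994932
flange plate [0.63230846 0.23787792] collar [0.62988311 0.23552707]
nut [0.43781752 0.0845481 ]
tee branch end [ 0.61576979 -0.19494068] run [ 0.65796171 -0.25076671] [ 0.57592447 -0.25056966] branch/run mid [ 0.61382146 -0.24759687]
coup [0.40249743 0.25984985]
mat [ 0.40403855 -0.26339938]
t 0.1 tcp [ 0.2338 -0.5788  0.2302] rot [-1.8e+02  1.0e-01 -6.8e+01] w 0.0855 F [-1.7 -0.1 -0.1]
 shift now [-19.68 -49.02   3.02] turn -1.187 shift after turn [ 38.09 -36.6    3.02]
```

```bash
python3 -m jog '[[5,[0,0,0],-0.125],[5,[0,0,0],-0.125],[5,[0,0,0],-0.125],[5,[0,0,0],-0.125],[5,[0,0,0],-0.125],[5,[0,0,0],-0.125],[5,[0,0,0],-0.125],[5,[0,0,0],-0.125],[5,[0,0,0],-0.125],[5,[0,0,0],-0.065],[5,[0,0,0],0]]' 40; python3 -c "from h import *;rel(.6155,-.214,.2,0)"
python3 -m jog '[[5,[2.9,-2.8,0],0],[5,[2.9,-2.8,0],0],[5,[2.9,-2.8,0],0],[5,[2.9,-2.8,0],0],[5,[2.9,-2.8,0],0],[5,[2.9,-2.8,0],0],[5,[2.9,-2.8,0],0],[5,[2.9,-2.8,0],0],[5,[2.9,-2.8,0],0],[5,[2.9,-2.8,0],0],[5,[2.9,-2.8,0],0],[5,[0,0,0],0]]'; python3 -c "from h import *;rel(.6155,-.214,.2,0)"
```

```text
time_s: 1.02
ee_pos: [0.2323, -0.5737, 0.2223]
ee_rot: [-179.1, 0.2, 0.9]
ft_force: [0.3, 0.0, 0.6]
grip_width: 0.05
t 1.02 tcp [ 0.2323 -0.5737  0.2223] rot [-179.1    0.2    0.9] w 0.05 F [0.3 0.  0.6]
 shift now [ 38.88 -35.36   2.23] turn 0.016 shift after turn [ 38.32 -35.97   2.23]
time_s: 2.02
ee_pos: [0.5591, -0.2552, 0.2201]
ee_rot: [-178.9, 0.4, -1.1]
ft_force: [-0.2, -0.3, -0.3]
grip_width: 0.0498
t 2.02 tcp [ 0.5591 -0.2552  0.2201] rot [-178.9    0.4   -1.1] w 0.0498 F [-0.2 -0.3 -0.3]
 shift now [ 5.56 -4.22  2.01] turn -0.019 shift after turn [ 5.64 -4.12  2.01]
```

```bash
python3 -m jog '[[5,[2.8,-2.1,2],-0.01],[5,[2.8,-2.1,2],-0.01],[5,[0,0,3],0],[5,[0,0,3],0],[5,[0,0,2.5],0],[5,[0,0,0],0],[5,[0,0,0],0]]'; python3 -c "
from h import *;rel(.6155,-.214,.01,0)
snap('wrist','w1')"
```

```text
time_s: 2.6
ee_pos: [0.6174, -0.2104, 0.0939]
ee_rot: [-179.1, 0.2, -0.2]
ft_force: [0.7, -0.1, 0.5]
grip_width: 0.0502
t 2.6 tcp [ 0.6174 -0.2104  0.0939] rot [-179.1    0.2   -0.2] w 0.0502 F [ 0.7 -0.1  0.5]
 shift now [-0.19  0.36  8.39] turn -0.003 shift after turn [-0.19  0.36  8.39]
```

View pics/w1.png

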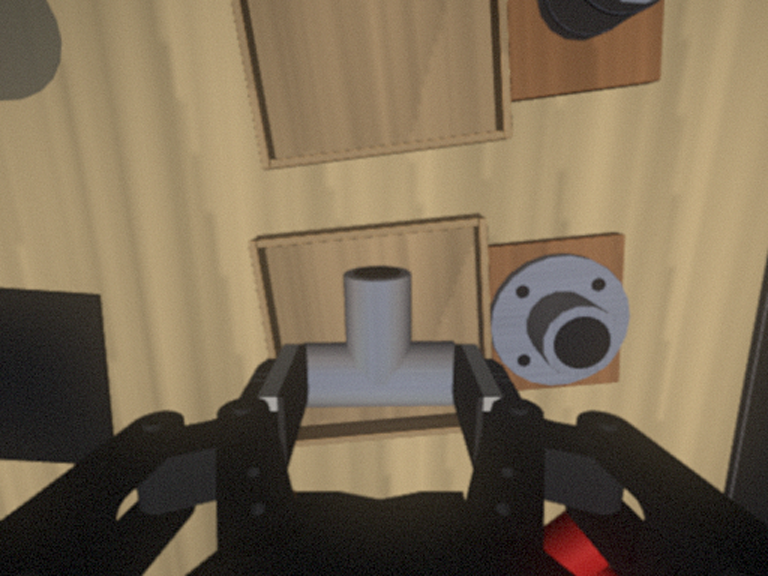

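The wrist view shows the tee, with its branch end at (378,270) and run at rows 343–405, centred between the fingers. I'll check it numerically and then descend.

```bash
python3 -c "
from h import *
d=load('w1')
for u,v,z in [(378,267,.039),(345,275,.022),(411,275,.022),(380,405,.022),(563,320,.018)]: print(pt(d,u/1.5,v/1.5,z).round(4))"
python3 -m jog '[[5,[-0.2,0.35,2.5],0],[5,[0,0,2.5],0],[5,[0,0,1.5],0],[5,[0,0,1],0],[5,[0,0,0],0]]';python3 -c "from h import *;rel(.6155,-.214,.010,0)"
```

```text
[ 0.6176 -0.1874  0.039 ]
[ 0.6011 -0.1954  0.022 ]
[ 0.6338 -0.1955  0.022 ]
[ 0.6182 -0.2676  0.022 ]
[ 0.713  -0.2207  0.018 ]
time_s: 3.07
ee_pos: [0.6213, -0.2187, 0.0278]
ee_rot: [-179.5, -0.6, -0.5]
ft_force: [-0.3, 0.0, -0.8]
grip_width: 0.05
t 3.07 tcp [ 0.6213 -0.2187  0.0278] rot [-179.5   -0.6   -0.5] w 0.05 F [-0.3  0.  -0.8]
 shift now [-0.58 -0.46  1.78] turn -0.009 shift after turn [-0.58 -0.47  1.78]
```

```bash
python3 -m jog '[[5,[-0.4,-0.4,0.6],0],[5,[0,0,0.5],0],[5,[0,0,0.3],0],[5,[0,0,0],0]]';python3 -c "from h import *;rel(.617,-.2145,.010,0)"
```

```text
time_s: 3.4
ee_pos: [0.6206, -0.2166, 0.0184]
ee_rot: [-179.7, -1.1, -0.6]
ft_force: [-0.4, 0.3, 0.4]
grip_width: 0.0498
t 3.4 tcp [ 0.6206 -0.2166  0.0184] rot [-179.7   -1.1   -0.6] w 0.0498 F [-0.4  0.3  0.4]
 shift now [-0.36 -0.2   0.84] turn -0.011 shift after turn [-0.36 -0.21  0.84]
```

```bash
python3 -m jog '[[5,[-0.4,-0.2,0.8],0],[5,[-0.2,-0.1,0.3],0],[5,[0,0,0],0]]';python3 -c "from h import *;rel(.617,-.2145,.010,0)"
```

```text
time_s: 3.65
ee_pos: [0.6158, -0.2138, 0.0082]
ee_rot: [-179.8, -1.2, -0.6]
ft_force: [0.7, 0.6, -1.5]
grip_width: 0.0502
t 3.65 tcp [ 0.6158 -0.2138  0.0082] rot [-179.8   -1.2   -0.6] w 0.0502 F [ 0.7  0.6 -1.5]
 shift now [ 0.12  0.07 -0.18] turn -0.011 shift after turn [ 0.12  0.07 -0.18]
```

```bash
python3 -m jog '[[3,[0,0,-0.15],0],[2,[0,0,0],0],[2,[0,0,0],0],[2,[0,0,0],0],[2,[0,0,0],0],[2,[0,0,0],0]]' 60;python3 -c "from h import *;rel(.617,-.2145,.12,0)"; python3 -m jog '[[2,[0,0,-2],0],[2,[0,0,-3],0],[2,[0,0,-3],0],[2,[0,0,-3],0],[2,[0,0,-3],0],[2,[0,0,0],0]]';python3 -c "from h import *;rel(.404,-.248,.12,0)"
```

```text
time_s: 4.15
ee_pos: [0.6155, -0.2134, 0.0099]
ee_rot: [-179.8, -1.2, -0.6]
ft_force: [-0.6, -0.6, -0.5]
grip_width: 0.0324
t 4.15 tcp [ 0.6155 -0.2134  0.0099] rot [-179.8   -1.2   -0.6] w 0.0324 F [-0.6 -0.6 -0.5]
 shift now [  0.15   0.11 -11.01] turn -0.01 shift after turn [  0.15   0.11 -11.01]
time_s: 4.65
ee_pos: [0.6057, -0.2106, 0.1458]
ee_rot: [-179.2, -0.2, -0.6]
ft_force: [1.6, -0.7, -2.2]
grip_width: 0.032
t 4.65 tcp [ 0.6057 -0.2106  0.1458] rot [-179.2   -0.2   -0.6] w 0.032 F [ 1.6 -0.7 -2.2]
 shift now [-20.13   3.95   2.58] turn -0.011 shift after turn [-20.17   3.74   2.58]
```

```bash
python3 -m jog '[[2,[-4,0.8,0],0],[2,[-4,0.8,0],0],[2,[-4,0.8,0],0],[2,[-4,0.8,0],0],[2,[-3.2,0.6,1],0],[2,[-1,0,3],0],[2,[0,0,3],0],[2,[0,0,0],0]]';python3 -c "from h import *;rel(.404,-.248,.008,0)"
```

```text
time_s: 5.32
ee_pos: [0.3949, -0.2441, 0.0655]
ee_rot: [-179.1, -0.2, -0.5]
ft_force: [-0.9, 0.8, -3.6]
grip_width: 0.032
t 5.32 tcp [ 0.3949 -0.2441  0.0655] rot [-179.1   -0.2   -0.5] w 0.032 F [-0.9  0.8 -3.6]
 shift now [0.91 0.39 5.75] turn -0.009 shift after turn [0.91 0.39 5.75]
```

```bash
python3 -m jog '[[2,[0.9,0.4,2],0],[2,[0,0,1.5],0],[2,[0,0,1],0],[2,[0,0,0.5],0],[2,[0,0,0],0]]';python3 -c "from h import *;rel(.404,-.248,.008,0)"
```

```text
time_s: 5.73
ee_pos: [0.4025, -0.2453, 0.0125]
ee_rot: [-178.9, 0.1, -0.5]
ft_force: [0.3, -0.1, -4.0]
grip_width: 0.0321
t 5.73 tcp [ 0.4025 -0.2453  0.0125] rot [-1.789e+02  1.000e-01 -5.000e-01] w 0.0321 F [ 0.3 -0.1 -4. ]
 shift now [0.16 0.27 0.45] turn -0.009 shift after turn [0.15 0.27 0.45]
```

```bash
python3 -m jog '[[2,[0,0,0.3],0],[2,[0,0,0.15],0],[2,[0,0,0],0],[5,[0,0,0],0],[5,[0,0,0],0],[5,[0,0,0],0]]';python3 -c "from h import *;rel(.404,-.248,.008,0)"; python3 -m jog '[[5,[0,0,-2],0],[5,[0,0,-4],0],[5,[0,0,-4],0],[5,[0,0,-4],0],[5,[0,0,0],0]]'; python3 -c "from h import *;rel(.632,.2385,.15,0)"
```

```text
time_s: 6.23
ee_pos: [0.407, -0.2483, 0.0125]
ee_rot: [-179.2, -0.3, -0.4]
ft_force: [0.5, -0.4, 0.5]
grip_width: 0.0501
t 6.23 tcp [ 0.407  -0.2483  0.0125] rot [-179.2   -0.3   -0.4] w 0.0501 F [ 0.5 -0.4  0.5]
 shift now [-0.3  -0.02  0.45] turn -0.007 shift after turn [-0.3  -0.03  0.45]
time_s: 6.65
ee_pos: [0.4064, -0.2505, 0.159]
ee_rot: [-179.2, -0.3, -0.4]
ft_force: [1.6, -1.4, 0.4]
grip_width: 0.05
t 6.65 tcp [ 0.4064 -0.2505  0.159 ] rot [-179.2   -0.3   -0.4] w 0.05 F [ 1.6 -1.4  0.4]
 shift now [ 22.19 -49.07   0.9 ] turn -0.008 shift after turn [ 22.56 -48.9    0.9 ]
```

```bash
python3 -m jog '[[5,[3,-2.5,0],0],[5,[3,-2.5,0],0],[5,[3,-2.5,0],0],[5,[3,-2.5,0],0],[5,[2,-3.6,0],0],[5,[2,-3.6,0],0],[5,[1.4,-3.8,0],0],[5,[1,-3.8,0],0],[5,[1,-3.8,0],0],[5,[1,-3.8,0],0],[5,[0.5,-3.8,0],0],[5,[0.5,-3.8,0],0],[5,[0.5,-3.8,0],0],[5,[0,-3,0],0],[5,[0,0,2],0],[5,[0,0,2],0],[5,[0,0,0],0]]'; python3 -c "
from h import *;rel(.632,.2385,.03,0)
snap('wrist','w2')"
```

```text
time_s: 8.07
ee_pos: [0.6625, 0.2325, 0.1417]
ee_rot: [-179.7, -3.2, -0.9]
ft_force: [-0.8, -0.9, -1.4]
grip_width: 0.0503
t 8.07 tcp [0.6625 0.2325 0.1417] rot [-179.7   -3.2   -0.9] w 0.0503 F [-0.8 -0.9 -1.4]
 shift now [-3.06 -0.55 11.17] turn -0.015 shift after turn [-3.05 -0.6  11.17]
```

View pics/w2.png

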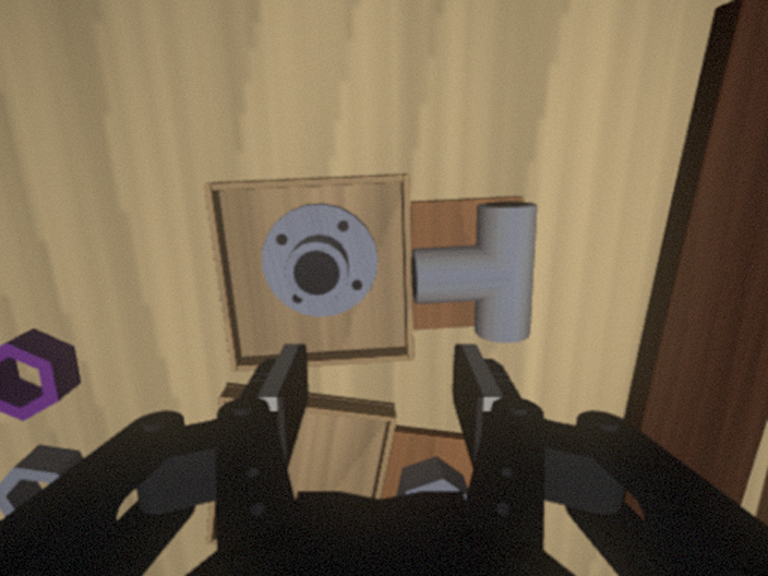

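The flange is at (320,260) in the tee bay, with its collar hole at (317,272). The tool sits about 30 mm too far in x and is tilted about 3°.

```bash
python3 -c "
from h import *
d=load('w2')
print('plate',pt(d,320/1.5,260/1.5,.013).round(4),'collar',pt(d,317/1.5,271/1.5,.039).round(4))
print('bay',np.mean([pt(d,u/1.5,v/1.5,.02) for u,v in [(208,184),(409,175),(412,356),(238,369)]],0))"
python3 -m jog '[[5,[-2,-0.4,2],0],[5,[-1,-0.2,2],0],[5,[0,0,1.5],0],[5,[0,0,0],0],[5,[0,0,0],0]]'; python3 -c "from h import *;rel(.632,.2385,.03,0)"
```

```text
plate [0.634  0.2422 0.013 ] collar [0.6342 0.2418 0.039 ]
bay [0.6330047  0.23363441 0.02      ]
time_s: 8.53
ee_pos: [0.6414, 0.238, 0.0935]
ee_rot: [-179.6, -4.0, -1.1]
ft_force: [0.0, -0.4, 0.3]
grip_width: 0.0504
t 8.53 tcp [0.6414 0.238  0.0935] rot [-179.6   -4.    -1.1] w 0.0504 F [ 0.  -0.4  0.3]
 shift now [-0.94 -0.03  6.35] turn -0.019 shift after turn [-0.94 -0.05  6.35]
```

```bash
python3 -m jog '[[5,[0,0,-4.1],0],[5,[0,0,-4.1],0],[5,[0,0,-4.1],0]]'; python3 -c "from h import *;rel(.634,.241,.03,0)"; python3 -m jog '[[5,[-3,0,0],0],[5,[-3,0,0],0],[5,[-3,0,0],0],[5,[0,0,0],0]]'; python3 -c "from h import *;rel(.634,.241,.03,0)"
```

```text
time_s: 8.78
ee_pos: [0.6271, 0.2334, 0.2102]
ee_rot: [-179.9, -2.9, -1.3]
ft_force: [1.5, 0.4, -1.1]
grip_width: 0.0499
t 8.78 tcp [0.6271 0.2334 0.2102] rot [-179.9   -2.9   -1.3] w 0.0499 F [ 1.5  0.4 -1.1]
 shift now [ 0.67 -0.77 18.02] turn -0.022 shift after turn [ 0.69 -0.76 18.02]
time_s: 9.12
ee_pos: [0.5491, 0.2365, 0.2293]
ee_rot: [-179.2, -5.1, -1.6]
ft_force: [-0.2, -0.0, 0.2]
grip_width: 0.0502
t 9.12 tcp [0.5491 0.2365 0.2293] rot [-179.2   -5.1   -1.6] w 0.0502 F [-0.2 -0.   0.2]
 shift now [ 8.47 -0.7  19.93] turn -0.029 shift after turn [ 8.49 -0.45 19.93]
```

```bash
python3 -m jog '[[5,[4,0,0],0],[5,[4,0,0],0]]'; python3 -c "from h import *;rel(.634,.241,.03,0)"; python3 -m jog '[[5,[0,0,1.5],0],[5,[0,0,1.5],0],[5,[0,0,1.5],0],[5,[0,0,1.5],0]]'; python3 -c "from h import *;rel(.634,.241,.03,0)"
```

```text
time_s: 9.28
ee_pos: [0.6204, 0.2336, 0.2396]
ee_rot: [-179.3, -4.8, -1.4]
ft_force: [0.8, -0.3, 0.7]
grip_width: 0.0498
t 9.28 tcp [0.6204 0.2336 0.2396] rot [-179.3   -4.8   -1.4] w 0.0498 F [ 0.8 -0.3  0.7]
 shift now [ 1.34 -0.77 20.96] turn -0.025 shift after turn [ 1.36 -0.74 20.96]
time_s: 9.62
ee_pos: [0.6439, 0.2334, 0.1942]
ee_rot: [-178.9, -6.6, -1.8]
ft_force: [-0.6, 0.3, 0.0]
grip_width: 0.0504
t 9.62 tcp [0.6439 0.2334 0.1942] rot [-178.9   -6.6   -1.8] w 0.0504 F [-0.6  0.3  0. ]
 shift now [-1.02 -0.72 16.42] turn -0.032 shift after turn [-0.99 -0.76 16.42]
```

```bash
python3 -m jog '[[5,[0,0,-1],0],[5,[0,0,-1],0],[5,[0,0,-1],0],[5,[0,0,-1],0],[5,[0,0,-1],0],[5,[0,0,0],0],[5,[0,0,0],0]]'; python3 -c "from h import *;rel(.634,.241,.03,0)";  python3 -m jog '[[5,[0,0,4],0],[5,[0,0,4],0],[5,[0,0,0],0],[5,[0,0,0],0]]'; python3 -c "from h import *;rel(.634,.241,.03,0);print(get_obs()['joint_positions'])"
```

```text
time_s: 10.2
ee_pos: [0.6418, 0.2314, 0.2592]
ee_rot: [-178.7, -7.2, -2.0]
ft_force: [-0.7, 1.1, -0.7]
grip_width: 0.0498
t 10.2 tcp [0.6418 0.2314 0.2592] rot [-178.7   -7.2   -2. ] w 0.0498 F [-0.7  1.1 -0.7]
 shift now [-0.82 -0.93 22.92] turn -0.035 shift after turn [-0.78 -0.96 22.92]
time_s: 10.53
ee_pos: [0.6563, 0.2346, 0.1862]
ee_rot: [-178.4, -8.0, -2.0]
ft_force: [0.1, -0.0, 1.2]
grip_width: 0.05
t 10.53 tcp [0.6563 0.2346 0.1862] rot [-178.4   -8.    -2. ] w 0.05 F [ 0.1 -0.   1.2]
 shift now [-2.25 -0.56 15.62] turn -0.035 shift after turn [-2.23 -0.64 15.62]
[ 14.69171066  19.14157913  -3.06902406  59.68938926  -0.79558094
 106.50864291]
```

```bash
for i in 1 2; do python3 -m jog '[[5,[0,0,0],0],[5,[0,0,0],0],[5,[0,0,0],0],[5,[0,0,0],0]]' >/dev/null; python3 -c "from h import *;rel(.634,.241,.03,0);print(get_obs()['joint_positions'])"; done; for i in 1 2 3; do python3 -m jog '[[5,[0,0,-4],0]]' >/dev/null; python3 -c "from h import *;rel(.634,.241,.03,0);o=get_obs();print(o['joint_positions'][1:4],o['joint_velocities'][1:4])"; done
```

```text
t 10.87 tcp [0.6572 0.2351 0.1912] rot [-178.4   -8.2   -2. ] w 0.0498 F [ 0.9 -1.1  0.7]
 shift now [-2.34 -0.51 16.12] turn -0.034 shift after turn [-2.32 -0.59 16.12]
[ 14.71495295  18.93544721  -2.76097104  60.009197    -0.79678965
 106.50810126]
t 11.2 tcp [0.6593 0.2357 0.1959] rot [-178.3   -8.6   -2. ] w 0.0501 F [0.1 0.3 0.3]
 shift now [-2.54 -0.44 16.59] turn -0.035 shift after turn [-2.53 -0.53 16.59]
[ 14.72114104  18.73415407  -2.50835879  60.06474054  -0.79814051
 106.51117595]
t 11.28 tcp [0.6482 0.2332 0.226 ] rot [-178.6   -7.7   -2. ] w 0.0502 F [-1.6 -0.7 -1.2]
 shift now [-1.45 -0.73 19.6 ] turn -0.034 shift after turn [-1.42 -0.78 19.6 ]
[17.2551931  -0.70679637 64.2922545 ] [-24.83916591  32.68308436  55.33675397]
t 11.37 tcp [0.6416 0.232  0.2647] rot [-178.6   -7.4   -2. ] w 0.0496 F [-0.3  0.7  0.6]
 shift now [-0.79 -0.87 23.47] turn -0.034 shift after turn [-0.76 -0.9  23.47]
[15.74311174  1.97391131 68.71896563] [-15.55115274  29.14034349  51.83471103]
t 11.45 tcp [0.6346 0.2307 0.3032] rot [-178.7   -7.1   -1.9] w 0.0504 F [ 0.5  0.2 -0.1]
 shift now [-0.09 -1.02 27.32] turn -0.034 shift after turn [-0.06 -1.03 27.32]
[14.52491542  5.00082206 73.26790686] [-14.8795606   38.65271991  53.72438154]
```

```bash
for i in 1 2 3; do python3 -m jog '[[5,[0,0,0],0],[5,[0,0,0],0],[5,[0,0,0],0]]' >/dev/null; python3 -c "from h import *;rel(.634,.241,.03,0);o=get_obs();print(o['joint_positions'][1:4],o['joint_velocities'][1:4])"; done; python3 -m jog '[[5,[2,0,0],0]]'>/dev/null;for i in 1 2 3; do python3 -m jog '[[5,[4,0,0],0]]' >/dev/null; python3 -c "from h import *;rel(.634,.241,.03,0);o=get_obs();print(o['joint_positions'][1:4],o['joint_velocities'][1:4])"; done
```

```text
t 11.7 tcp [0.6395 0.2322 0.3177] rot [-178.3   -8.3   -2. ] w 0.0503 F [ 0.2 -0.5 -0. ]
 shift now [-0.58 -0.86 28.77] turn -0.035 shift after turn [-0.55 -0.88 28.77]
[13.9948433   5.89253808 73.43358237] [ 0.05602094 -0.78330067  0.11867784]
t 11.95 tcp [0.6386 0.2319 0.315 ] rot [-178.4   -8.1   -2. ] w 0.0498 F [ 0.1 -0.7 -1.1]
 shift now [-0.49 -0.89 28.5 ] turn -0.035 shift after turn [-0.46 -0.91 28.5 ]
[14.07454075  5.69396009 73.36175796] [ 0.58373131 -0.97796744 -0.2176415 ]
t 12.2 tcp [0.6373 0.2315 0.3109] rot [-178.5   -7.8   -2. ] w 0.05 F [-0.2 -0.8 -0.3]
 shift now [-0.36 -0.94 28.09] turn -0.034 shift after turn [-0.33 -0.95 28.09]
[14.23563371  5.4617498  73.33644208] [ 0.41448957 -0.60737735 -0.06821708]
t 12.37 tcp [0.69   0.2301 0.317 ] rot [-178.6   -7.2   -1.8] w 0.0497 F [ 0.6  1.3 -0.1]
 shift now [-5.63 -0.92 28.7 ] turn -0.031 shift after turn [-5.6  -1.09 28.7 ]
[19.80164199 13.63282118 76.48797737] [48.21766872 73.13074576 23.20271327]
t 12.45 tcp [0.7294 0.229  0.3219] rot [-178.6   -7.2   -1.7] w 0.0499 F [0.9 0.8 0.7]
 shift now [-9.58 -0.92 29.19] turn -0.03 shift after turn [-9.54 -1.2  29.19]
[23.92413149 20.0595742  78.85858969] [48.87978369 77.09937738 29.27006192]
t 12.53 tcp [0.7696 0.228  0.3268] rot [-178.6   -7.1   -1.7] w 0.05 F [ 0.5 -0.   1.4]
 shift now [-13.59  -0.91  29.68] turn -0.029 shift after turn [-13.56  -1.3   29.68]
[28.38007254 27.28775682 81.68502279] [53.68348293 87.99795479 33.32401166]
```

```bash
for i in 1 2 3; do python3 -m jog '[[5,[0,0,0],0],[5,[0,0,0],0],[5,[0,0,0],0],[5,[0,0,0],0],[5,[0,0,0],0],[5,[0,0,0],0]]' >/dev/null; python3 -c "from h import *;rel(.634,.241,.03,0);o=get_obs();print(o['joint_positions'][1:4],o['effort'][1:4])"; done
```

```text
t 13.03 tcp [0.7754 0.2264 0.3183] rot [-178.7   -6.8   -1.8] w 0.0501 F [-0.  -0.3  0.5]
 shift now [-14.18  -1.01  28.83] turn -0.032 shift after turn [-14.14  -1.46  28.83]
[29.24765987 27.65723896 81.50467979] [-57.74335027  31.53645873  -0.85740332]
t 13.53 tcp [0.7724 0.2274 0.3227] rot [-178.7   -7.    -1.7] w 0.0501 F [-0.3 -0.3  0.3]
 shift now [-13.88  -0.94  29.27] turn -0.03 shift after turn [-13.84  -1.36  29.27]
[28.76230663 27.40269249 81.52161788] [-57.97718883  31.50874257  -0.83612468]
t 14.03 tcp [0.7727 0.2273 0.3226] rot [-178.7   -7.    -1.7] w 0.0502 F [-0.4 -0.5  0.7]
 shift now [-13.9   -0.95  29.26] turn -0.03 shift after turn [-13.87  -1.37  29.26]
[28.78455725 27.42535293 81.51656304] [-58.02862644  31.55050993  -0.84591245]
```

```bash
python3 -m jog '[[5,[-3,0,0],0],[5,[-3,0,0],0],[5,[-3,0,0],0],[5,[-3,0,0.3],0],[5,[-1,0,0],0],[5,[0,0,0],0]]' >/dev/null; python3 -c "from h import *;rel(.634,.241,.03,0)"; for i in 1 2 ; do python3 -m jog '[[5,[0,0,0],0],[5,[0,0,0],0],[5,[0,0,0],0],[5,[0,0,0],0],[5,[0,0,0],0],[5,[0,0,0],0]]' >/dev/null; python3 -c "from h import *;rel(.634,.241,.03,0);o=get_obs();print(o['joint_positions'][1:4],o['effort'][1:4])"; done
```

```text
t 14.53 tcp [0.6398 0.2303 0.2978] rot [-178.7   -6.8   -1.8] w 0.0499 F [-0.6  0.2  0.3]
 shift now [-0.62 -1.05 26.78] turn -0.032 shift after turn [-0.58 -1.07 26.78]
t 15.03 tcp [0.6446 0.2304 0.2992] rot [-178.7   -7.1   -1.9] w 0.0504 F [-0.6  1.   0.5]
 shift now [-1.09 -1.02 26.92] turn -0.033 shift after turn [-1.06 -1.06 26.92]
[15.57591635  5.89286769 73.14132979] [-46.14735603  31.21407509  -0.84678333]
t 15.53 tcp [0.6461 0.2301 0.2988] rot [-178.7   -7.1   -2. ] w 0.0502 F [-0.3 -0.5 -0.1]
 shift now [-1.24 -1.05 26.88] turn -0.034 shift after turn [-1.21 -1.09 26.88]
[15.72197412  6.03162676 73.13477834] [-46.09984875  31.26275539  -0.85780006]
```

```bash
python3 -m jog '[[5,[-3.8,1.3,0],0],[5,[-3.8,1.3,0],0],[5,[-3.8,1.3,0],0],[5,[-3.8,1.3,0],0],[5,[-3.8,1.3,0],0],[5,[-3.8,1.3,0],0],[5,[-3,1,0],0],[5,[0,0,0],0]]' >/dev/null; for i in 1 2 3 4; do python3 -c "from h import *;rel(.634,.241,.03,0);o=get_obs();print(o['joint_positions'][1:4])"; python3 -m jog '[[5,[-2,0.6,0],0],[5,[-2,0.6,0],0]]' >/dev/null;done; python3 -c "from h import *;rel(.634,.241,.03,0);o=get_obs();print(o['joint_positions'][1:4])"
```

```text
t 16.2 tcp [0.3781 0.1483 0.2566] rot [-178.8   -6.9   -1.9] w 0.05 F [-0.3 -0.6 -0.7]
 shift now [ 25.27 -10.13  22.66] turn -0.034 shift after turn [25.59 -9.27 22.66]
[-12.92598299 -28.40948826  67.52657031]
t 16.37 tcp [0.3382 0.1376 0.2521] rot [-178.7   -7.2   -1.9] w 0.0501 F [-0.6  0.2 -0.2]
 shift now [ 29.21 -11.34  22.21] turn -0.034 shift after turn [ 29.58 -10.34  22.21]
[-17.82186025 -32.37897499  68.1876781 ]
t 16.53 tcp [0.2971 0.1267 0.2471] rot [-178.7   -7.3   -1.9] w 0.0501 F [0.2 0.  0.9]
 shift now [ 33.28 -12.57  21.71] turn -0.034 shift after turn [ 33.69 -11.43  21.71]
[-22.99550337 -36.0969473   69.52399102]
t 16.7 tcp [0.2558 0.1158 0.2421] rot [-178.6   -7.4   -1.9] w 0.0499 F [0.1 0.2 0.1]
 shift now [ 37.37 -13.79  21.21] turn -0.034 shift after turn [ 37.82 -12.52  21.21]
[-28.46481115 -39.47402801  71.50460316]
t 16.87 tcp [0.2146 0.1049 0.2371] rot [-178.6   -7.5   -1.9] w 0.05 F [-0.5  0.3 -0.6]
 shift now [ 41.46 -15.01  20.71] turn -0.033 shift after turn [ 41.94 -13.61  20.71]
[-34.27834599 -42.48497565  74.19160716]
```

```bash
python3 -m jog '[[5,[3,-1.2,0],0],[5,[3,-1.2,0],0],[5,[3,-1.2,0],0],[5,[1,-0.5,0],0],[5,[0,0,2],0],[5,[0,0,3],0],[5,[0,0,3],0],[5,[0,0,3],0],[5,[0,0,2],0],[5,[0,0,0],0]]' >/dev/null; for i in 1 2 3 ; do python3 -c "from h import *;rel(.634,.241,.03,0);o=get_obs();print(o['joint_positions'][1:4])"; python3 -m jog '[[5,[-1.5,0.4,0],0],[5,[-1.5,0.4,0],0]]' >/dev/null;done; python3 -c "from h import *;rel(.634,.241,.03,0);o=get_obs();print(o['joint_positions'][1:4])"
```

```text
t 17.7 tcp [0.3383 0.148  0.1268] rot [-178.1   -9.1   -2. ] w 0.0499 F [-0.1  0.1 -0.1]
 shift now [ 29.23 -10.3    9.68] turn -0.034 shift after turn [29.57 -9.3   9.68]
[-12.78955459 -45.0356958   48.47690568]
t 17.87 tcp [0.3105 0.1414 0.1226] rot [-178.1   -9.1   -2. ] w 0.0502 F [ 0.4  0.2 -0.9]
 shift now [ 31.99 -11.07   9.26] turn -0.035 shift after turn [32.35 -9.96  9.26]
[-16.10148628 -47.83644986  49.0014668 ]
t 18.03 tcp [0.2807 0.1345 0.1195] rot [-178.1   -9.2   -2. ] w 0.0502 F [0.6 0.1 0.9]
 shift now [ 34.94 -11.87   8.95] turn -0.035 shift after turn [ 35.33 -10.65   8.95]
[-20.00719484 -50.61152749  50.07193156]
t 18.2 tcp [0.2509 0.1276 0.1169] rot [-178.1   -9.3   -2. ] w 0.0499 F [-0.1 -0.3 -0.2]
 shift now [ 37.89 -12.66   8.69] turn -0.035 shift after turn [ 38.31 -11.34   8.69]
[-24.31762538 -53.23702404  51.61280956]
```

```bash
for i in 1 2 3 ; do  python3 -m jog '[[5,[-1,0.4,1],0],[5,[-1,0.4,0.6],0]]' >/dev/null;python3 -c "from h import *;rel(.634,.241,.03,0);o=get_obs();print(o['joint_positions'][1:4])";done;  for i in 1 2 3 4; do  python3 -m jog '[[5,[-2,0.8,0],0]]' >/dev/null;python3 -c "from h import *;rel(.634,.241,.03,0);o=get_obs();print(o['joint_positions'][1:4])";done
```

```text
t 18.37 tcp [0.2341 0.1211 0.1005] rot [-178.    -9.6   -1.9] w 0.0499 F [ 0.2  0.3 -0.2]
 shift now [ 39.56 -13.34   7.05] turn -0.034 shift after turn [ 39.99 -11.99   7.05]
[-26.1530548  -56.29864029  50.0444164 ]
t 18.53 tcp [0.2175 0.1143 0.0826] rot [-177.9   -9.9   -1.9] w 0.0498 F [-0.3  0.1  0. ]
 shift now [ 41.2  -14.06   5.26] turn -0.034 shift after turn [ 41.65 -12.67   5.26]
[-27.82104043 -59.43838289  48.31836977]
t 18.7 tcp [0.203  0.1092 0.0689] rot [-178.    -9.7   -1.9] w 0.0501 F [-1.6  0.3 -0.4]
 shift now [ 42.63 -14.63   3.89] turn -0.034 shift after turn [ 43.1  -13.18   3.89]
[-28.9662229  -61.69338822  47.39564996]
t 18.78 tcp [0.1893 0.106  0.0765] rot [-178.3   -9.3   -2. ] w 0.0504 F [-0.1  0.5  1. ]
 shift now [ 43.98 -15.03   4.65] turn -0.034 shift after turn [ 44.47 -13.5    4.65]
[-31.72612253 -61.56765114  50.77021516]
t 18.87 tcp [0.1734 0.102  0.0836] rot [-178.5   -8.8   -2. ] w 0.05 F [-0.2 -0.3 -0.5]
 shift now [ 45.55 -15.49   5.36] turn -0.035 shift after turn [ 46.06 -13.9    5.36]
[-34.86560557 -61.55502918  54.39467365]
t 18.95 tcp [0.1568 0.0976 0.0908] rot [-178.7   -8.5   -2. ] w 0.05 F [0.8 0.3 1. ]
 shift now [ 47.19 -15.99   6.08] turn -0.035 shift after turn [ 47.72 -14.34   6.08]
[-38.2882266  -61.54152019  58.1940287 ]
t 19.03 tcp [0.1392 0.0929 0.0975] rot [-178.8   -8.3   -2. ] w 0.0499 F [ 0.1  0.4 -0.6]
 shift now [ 48.93 -16.52   6.75] turn -0.035 shift after turn [ 49.48 -14.81   6.75]
[-42.00037569 -61.53682315  62.18400681]
```

```bash
python3 -m jog '[[5,[2,-0.8,0],0]]' >/dev/null;for i in 1 2 3 ; do  python3 -m jog '[[5,[1,-0.4,3],0]]' >/dev/null;python3 -c "from h import *;rel(.634,.241,.03,0);o=get_obs();print(o['joint_positions'][1:4])";done
```

```text
t 19.2 tcp [0.1802 0.1075 0.0856] rot [-178.5   -9.6   -2.1] w 0.05 F [1.9 0.1 0.9]
 shift now [ 44.86 -15.01   5.56] turn -0.037 shift after turn [ 45.38 -13.35   5.56]
[-34.0305805  -61.15314487  53.24785634]
t 19.28 tcp [0.2011 0.1156 0.0664] rot [-178.6   -9.7   -2.1] w 0.0501 F [-1.1 -0.6 -0.1]
 shift now [ 42.79 -14.15   3.64] turn -0.037 shift after turn [ 43.29 -12.54   3.64]
[-27.91554246 -61.61895819  46.6448801 ]
t 19.37 tcp [0.2247 0.1246 0.0471] rot [-178.6   -9.7   -2.1] w 0.0499 F [ 1.2 -0.6  1.1]
 shift now [ 40.46 -13.17   1.71] turn -0.038 shift after turn [ 40.93 -11.64   1.71]
[-21.19361692 -61.50161134  40.02648754]
```

```bash
python3 -m jog '[[5,[-2,0.8,-2],0],[5,[-1,0.4,-2.5],0]]' >/dev/null;python3 -c "from h import *;rel(.634,.241,.03,0);o=get_obs();print(o['joint_positions'][1:4])";for i in 1 2 3 4; do  python3 -m jog '[[5,[-2.5,1,2],0]]' >/dev/null;python3 -c "from h import *;rel(.634,.241,.03,0);o=get_obs();print(o['joint_positions'][1:4])";done
```

```text
t 19.53 tcp [0.181  0.1116 0.0702] rot [179.9  -5.6  -2. ] w 0.0497 F [-0.3 -0.6 -0.1]
 shift now [ 44.82 -14.5    4.02] turn -0.035 shift after turn [ 45.3  -12.94   4.02]
[-26.97849265 -60.19761304  51.50490773]
t 19.62 tcp [0.1688 0.1097 0.0638] rot [179.5  -4.8  -2. ] w 0.0501 F [ 1.4  0.9 -0.2]
 shift now [ 46.03 -14.76   3.38] turn -0.035 shift after turn [ 46.52 -13.13   3.38]
[-27.24315633 -61.12083759  51.74717363]
t 19.7 tcp [0.1537 0.1092 0.0597] rot [178.8  -3.6  -2.1] w 0.0498 F [-0.9 -0.8 -0.6]
 shift now [ 47.52 -14.93   2.97] turn -0.037 shift after turn [ 48.03 -13.18   2.97]
[-27.33516098 -61.65001619  52.77446221]
t 19.78 tcp [0.1408 0.1112 0.0601] rot [178.1  -2.6  -2.2] w 0.0501 F [-0.1  0.6 -0.2]
 shift now [ 48.78 -14.88   3.01] turn -0.039 shift after turn [ 49.32 -12.98   3.01]
[-27.40422855 -61.57978096  54.21949938]
t 19.87 tcp [0.1267 0.1137 0.061 ] rot [177.4  -1.8  -2.4] w 0.0498 F [0.3 1.1 0.1]
 shift now [ 50.16 -14.81   3.1 ] turn -0.041 shift after turn [ 50.73 -12.73   3.1 ]
[-27.65142689 -61.55206441  55.69140985]
```

```bash
python3 -m jog '[[5,[2,-1,-3],0],[5,[2,-1,-3],0],[5,[2,-1,-3],0],[5,[3.5,-1,-1],0],[5,[3.8,-1,0],0],[5,[3.8,-1,0],0],[5,[3.8,-1,0],0],[5,[3.8,-1,0],0],[5,[3.8,-1,0],0],[5,[3.8,-1,0],0],[5,[3.8,-1,0],0],[5,[3,-1,0],0],[5,[0,0,0],0],[5,[0,0,0],0]]' >/dev/null;python3 -c "from h import *;rel(.634,.241,.03,0);o=get_obs();print(o['joint_positions'])"
```

```text
t 21.03 tcp [0.5288 0.2258 0.1599] rot [176.9  -1.1  -2. ] w 0.0503 F [-0.  -0.8  0.3]
 shift now [10.46 -1.88 12.99] turn -0.035 shift after turn [10.52 -1.52 12.99]
[ 18.35003134  13.71958711 -13.25863009  63.06198213  -3.27381322
 110.38248084]
```

```bash
python3 -m jog '[[5,[3,-0.5,2],-0.01],[5,[3,-0.5,2],-0.01],[5,[2.5,-0.5,2],-0.01],[5,[0.5,0,2],0],[5,[0,0,0],0]]' >/dev/null;python3 -c "from h import *;rel(.634,.241,.03,0)"
```

```text
t 21.45 tcp [0.6225 0.2353 0.0833] rot [ 1.77e+02 -1.20e+00 -1.00e-01] w 0.05 F [-0.4 -1.  -0.4]
 shift now [ 1.15 -0.58  5.33] turn -0.002 shift after turn [ 1.15 -0.57  5.33]
```

```bash
python3 -m jog '[[5,[0.9,-0.5,1.5],0],[5,[0,0,1.5],0],[5,[0,0,1],0],[5,[0,0,0],0]]' >/dev/null;python3 -c "from h import *;rel(.634,.241,.019,0)"
```

```text
t 21.78 tcp [0.6287 0.2377 0.0446] rot [ 1.769e+02 -1.000e+00 -1.000e-01] w 0.0498 F [-0.4  0.4 -0. ]
 shift now [ 0.53 -0.33  2.56] turn -0.002 shift after turn [ 0.53 -0.33  2.56]
```

```bash
python3 -m jog '[[5,[0.5,-0.4,1],0],[5,[0.1,0,0.8],0],[5,[0,0,0.5],0],[5,[0,0,0],0]]' >/dev/null;python3 -c "from h import *;rel(.634,.241,.019,0);snap('wrist','w3')"
```

```text
t 22.12 tcp [0.6339 0.2408 0.0222] rot [ 1.769e+02 -1.100e+00 -1.000e-01] w 0.05 F [-1.4 -0.3 -0.1]
 shift now [ 0.01 -0.02  0.32] turn -0.001 shift after turn [ 0.01 -0.02  0.32]
```

View pics/w3.png

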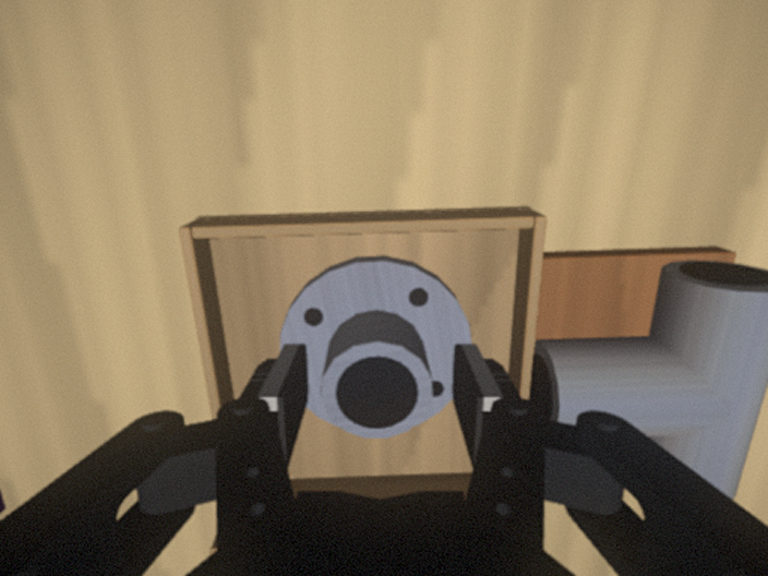

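The collar, hole at (376,390), sits between the finger pads at about 290 and 470. I'll lower slightly and grip.

```bash
python3 -m jog '[[5,[0,0,0.3],0],[3,[0,0,0],0],[2,[0,0,0],0],[2,[0,0,0],0],[2,[0,0,0],0],[2,[0,0,0],0]]' 60 >/dev/null;python3 -c "from h import *;rel(.634,.241,.019,0)"; python3 -m jog '[[2,[0,0,-2],0],[2,[0,0,-3],0],[2,[0,0,-3],0],[2,[0,0,-3],0],[2,[0,0,-1],0]]' >/dev/null;python3 -c "from h import *;rel(.616,-.2325,.15,0)"
```

```text
t 22.67 tcp [0.6347 0.241  0.0208] rot [ 1.77e+02 -1.20e+00 -1.00e-01] w 0.0339 F [ 0.1  0.4 -0.4]
 shift now [-0.07 -0.    0.18] turn -0.001 shift after turn [-0.07 -0.    0.18]
t 23.08 tcp [0.6252 0.245  0.1346] rot [ 1.767e+02 -1.000e-01 -1.000e-01] w 0.0336 F [ 1.2  0.2 -2.4]
 shift now [-0.85 47.76 -1.54] turn -0.002 shift after turn [-0.92 47.75 -1.54]
```

```bash
python3 -m jog '[[2,[0,3,-1],0],[2,[0,3.9,-0.5],0],[2,[0,3.9,0],0],[2,[0,3.9,0],0],[2,[0,3.9,0],0],[2,[0,3.9,0],0],[2,[0,3.9,0],0],[2,[0,3.9,0],0],[2,[0,3.9,0],0],[2,[0,3.9,0],0],[2,[0,3.9,0],0],[2,[0,2,0],0],[2,[0,0,0],0]]' >/dev/null;python3 -c "from h import *;rel(.616,-.231,.08,0)"
```

```text
t 24.17 tcp [ 0.6229 -0.2094  0.1621] rot [176.9   0.2   0.3] w 0.0336 F [ 0.5 -0.3 -3.4]
 shift now [-0.7   2.16  8.21] turn 0.006 shift after turn [-0.69  2.16  8.21]
```

```bash
python3 -m jog '[[2,[-0.5,2,2],0],[2,[0,0,3],0],[2,[0,0,3],0],[2,[0,0,2],0],[2,[0,0,0],0],[2,[0,0,0],0]]' >/dev/null;python3 -c "from h import *;rel(.616,-.231,.022,0)"
```

```text
t 24.67 tcp [ 0.6151 -0.236   0.0548] rot [1.771e+02 4.000e-01 1.000e-01] w 0.0336 F [ 0.5 -0.3 -2.9]
 shift now [ 0.09 -0.5   3.28] turn 0.002 shift after turn [ 0.09 -0.5   3.28]
```

```bash
python3 -m jog '[[2,[0,-0.5,1],0],[2,[0,0,1],0],[2,[0,0,0.5],0],[2,[0,0,0.2],0],[2,[0,0,0],0]]' >/dev/null;python3 -c "from h import *;rel(.616,-.231,.022,0)"
```

```text
t 25.08 tcp [ 0.617  -0.2303  0.0279] rot [177.1   0.2   0.3] w 0.0338 F [-0.2 -0.5 -2.6]
 shift now [-0.1   0.07  0.59] turn 0.005 shift after turn [-0.1   0.07  0.59]
```

```bash
python3 -m jog '[[2,[0,0,0.35],0],[2,[0,0,0.15],0],[2,[0,0,0],0]]' >/dev/null;python3 -c "from h import *;rel(.616,-.231,.022,0)"
```

```text
t 25.33 tcp [ 0.6188 -0.231   0.0245] rot [177.    0.    0.3] w 0.0339 F [ 0.2 -0.6 -3.1]
 shift now [-0.28 -0.01  0.25] turn 0.005 shift after turn [-0.28 -0.    0.25]
```

```bash
python3 -m jog '[[2,[0,0,0.25],0],[2,[0,0,0.1],0],[2,[0,0,0],0],[5,[0,0,0],0],[5,[0,0,0],0],[5,[0,0,0],0]]' >/dev/null;python3 -c "from h import *;rel(.616,-.231,.022,0)"; python3 -m jog '[[5,[0,0,-2],0],[5,[0,0,-3],0],[5,[0,0,-4],0],[5,[0,0,-4],0],[5,[0,0,0],0]]' >/dev/null;python3 -c "
from h import *;rel(.405,-.248,.1,0)
d=snap('top','top1');b=d['img'][95:255,130:345,::-1];cv2.imwrite('pics/crop1.png',cv2.resize(b,None,fx=3.7,fy=3.7,interpolation=cv2.INTER_CUBIC))"
```

```text
t 25.83 tcp [ 0.6214 -0.233   0.0238] rot [176.8  -0.3   0.3] w 0.0501 F [ 0.9 -0.1 -1.1]
 shift now [-0.54 -0.2   0.18] turn 0.005 shift after turn [-0.54 -0.2   0.18]
t 26.25 tcp [ 0.62   -0.2256  0.1579] rot [ 1.769e+02 -1.000e-01  2.000e-01] w 0.0501 F [ 1.9 -1.1  1.4]
 shift now [-21.51   2.15   5.79] turn 0.004 shift after turn [-21.5    2.24   5.79]
```

View pics/crop1.png

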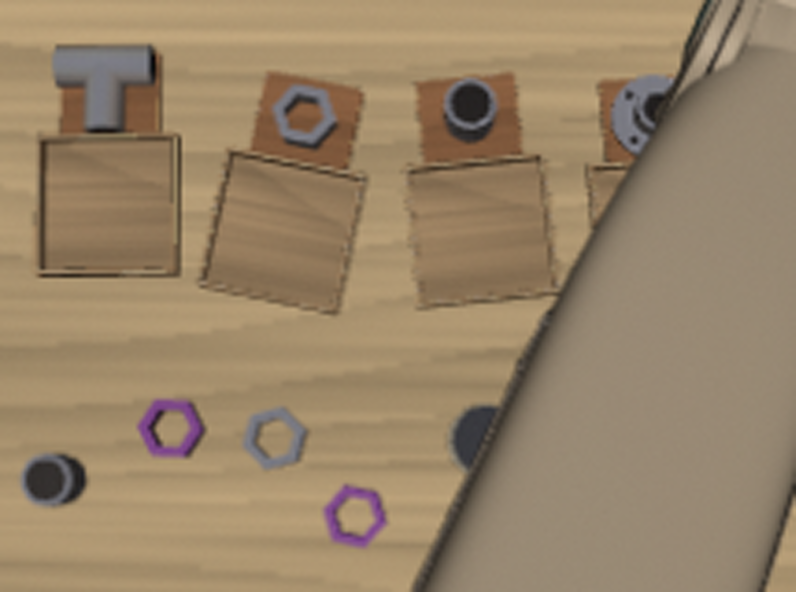

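The arm hides the flange bay, and the tee bay is now empty. I'll go to the tee on the mat.

```bash
python3 -m jog '[[5,[-3.5,0.4,0],0],[5,[-3.5,0.4,0],0],[5,[-3.5,0.4,0],0],[5,[-3.5,0.4,0],0],[5,[-3.5,0.4,0],0],[5,[-2,0,1],0],[5,[0,0,1.5],0],[5,[0,0,0],0]]' >/dev/null;python3 -c "
from h import *;rel(.405,-.248,.012,0)
snap('wrist','w4')"
```

```text
t 26.97 tcp [ 0.4183 -0.2481  0.1282] rot [176.7  -0.3   0.3] w 0.0502 F [-0.5  0.8  0.7]
 shift now [-1.33 -0.02 11.62] turn 0.006 shift after turn [-1.330e+00 -1.000e-02  1.162e+01]
```

View pics/w4.png

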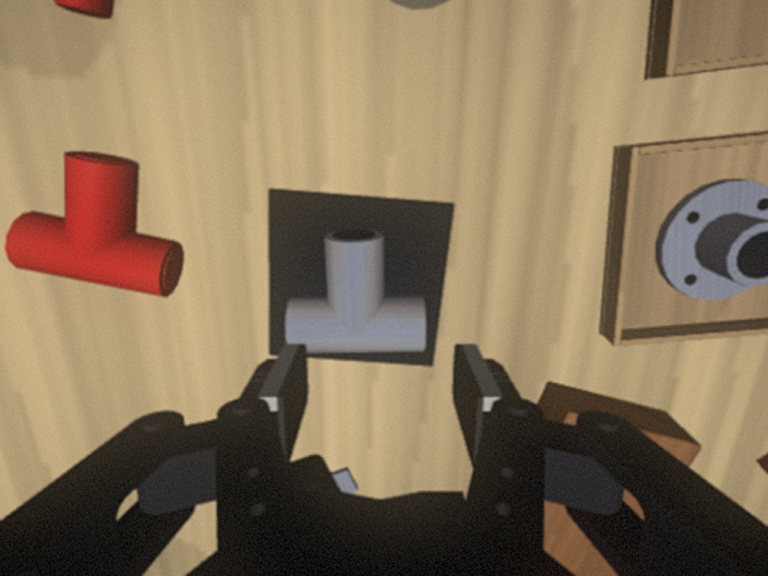

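The tee lies flat on the mat, with its branch end at (354,236) and run at (285–427, 325). The flange lies flat inside its own bay at (715,240).

```bash
python3 -c "
from h import *
d=load('w4')
for u,v,z in [(326,240,.02),(382,240,.02),(354,231,.037),(287,325,.02),(426,325,.02),(357,352,.02),(717,240,.013)]: print(pt(d,u/1.5,v/1.5,z).round(4))"
python3 -m jog '[[5,[-1,0,3],0],[5,[0,0,3],0],[5,[0,0,2],0],[5,[0,0,0],0]]' >/dev/null;python3 -c "
from h import *;rel(.405,-.248,.012,0)"
```

```text
[ 0.3895 -0.2294  0.02  ]
[ 0.4211 -0.2292  0.02  ]
[ 0.4063 -0.2203  0.037 ]
[ 0.3643 -0.2821  0.02  ]
[ 0.4481 -0.2818  0.02  ]
[ 0.4063 -0.3002  0.02  ]
[ 0.6147 -0.2303  0.013 ]
t 27.35 tcp [ 0.4154 -0.2566  0.0515] rot [176.3  -0.9   0.5] w 0.05 F [-0.8  0.8  0.2]
 shift now [-1.04 -0.87  3.95] turn 0.008 shift after turn [-1.04 -0.86  3.95]
```

```bash
python3 -m jog '[[5,[-0.8,-0.8,0.5],0],[5,[-0.2,-0.2,1],0],[5,[0,0,1],0],[5,[0,0,0],0]]' >/dev/null;python3 -c "
from h import *;rel(.4055,-.248,.010,0)"
```

```text
t 27.68 tcp [ 0.4109 -0.2503  0.0283] rot [176.1  -1.1   0.6] w 0.0502 F [-0.7  0.2 -0. ]
 shift now [-0.53 -0.24  1.83] turn 0.011 shift after turn [-0.54 -0.23  1.83]
```

```bash
python3 -m jog '[[5,[-0.6,-0.3,0.7],0],[5,[-0.2,-0.1,0.7],0],[5,[0,0,0.4],0],[5,[0,0,0],0]]' >/dev/null;python3 -c "
from h import *;rel(.4055,-.248,.010,0)"
```

```text
t 28.02 tcp [ 0.4062 -0.2495  0.0111] rot [175.9  -1.4   0.7] w 0.0501 F [-0.2 -0.3  0.5]
 shift now [-0.07 -0.16  0.11] turn 0.012 shift after turn [-0.07 -0.15  0.11]
```

```bash
python3 -m jog '[[3,[0,0,0],0],[2,[0,0,0],0],[2,[0,0,0],0],[2,[0,0,0],0],[2,[0,0,0],0]]' 60 >/dev/null;python3 -c "
from h import *;rel(.4055,-.248,.010,0)"; python3 -m jog '[[2,[0,0,-2],0],[2,[0,0,-3.5],0],[2,[0,0,-3.5],0],[2,[0,0,-3.5],0],[2,[0,0,-2],0],[2,[0,0,0],0]]' >/dev/null;python3 -c "from h import *;rel(.631,.2465,.17,0)"
```

```text
t 28.43 tcp [ 0.4061 -0.2497  0.0115] rot [176.   -1.3   0.7] w 0.032 F [ 0.6 -1.2 -2.1]
 shift now [-0.06 -0.17  0.15] turn 0.011 shift after turn [-0.06 -0.17  0.15]
t 28.93 tcp [ 0.3975 -0.2348  0.1563] rot [176.6  -0.7   0.6] w 0.0321 F [ 1.5 -0.6 -3.9]
 shift now [ 23.88 -47.87  -1.37] turn 0.011 shift after turn [ 23.35 -48.13  -1.37]
```

```bash
python3 -m jog '[[2,[3,-2.3,-0.5],0],[2,[3,-2.3,-0.5],0],[2,[3,-2.5,0],0],[2,[3,-2.5,0],0],[2,[2,-3.4,0],0],[2,[2,-3.6,0],0],[2,[1.4,-3.8,0],0],[2,[1,-3.8,0],0],[2,[1,-3.8,0],0],[2,[0.5,-3.8,0],0],[2,[0.5,-3.8,0],0],[2,[0.3,-3.8,0],0],[2,[0,-3,0],0],[2,[0,-2,0],0],[2,[0,0,0],0]]' >/dev/null;python3 -c "from h import *;rel(.631,.247,.08,0)"
```

```text
t 30.18 tcp [0.6024 0.2291 0.108 ] rot [176.7   0.8  -0. ] w 0.0316 F [-0.1  0.1 -2.5]
 shift now [ 2.86 -1.8   2.8 ] turn -0.001 shift after turn [ 2.86 -1.79  2.8 ]
```

```bash
python3 -m jog '[[2,[1.5,-1,0],0],[2,[1,-0.7,1],0],[2,[0.3,-0.2,2],0],[2,[0,0,1.5],0],[2,[0,0,0],0],[2,[0,0,0],0]]' >/dev/null;python3 -c "from h import *;rel(.631,.247,.011,0);snap('wrist','w5')"
```

```text
t 30.68 tcp [0.6234 0.2449 0.0455] rot [176.4   1.7   0.2] w 0.032 F [ 0.6 -0.7 -3.5]
 shift now [ 0.76 -0.21  3.45] turn 0.003 shift after turn [ 0.76 -0.21  3.45]
```

View pics/w5.png

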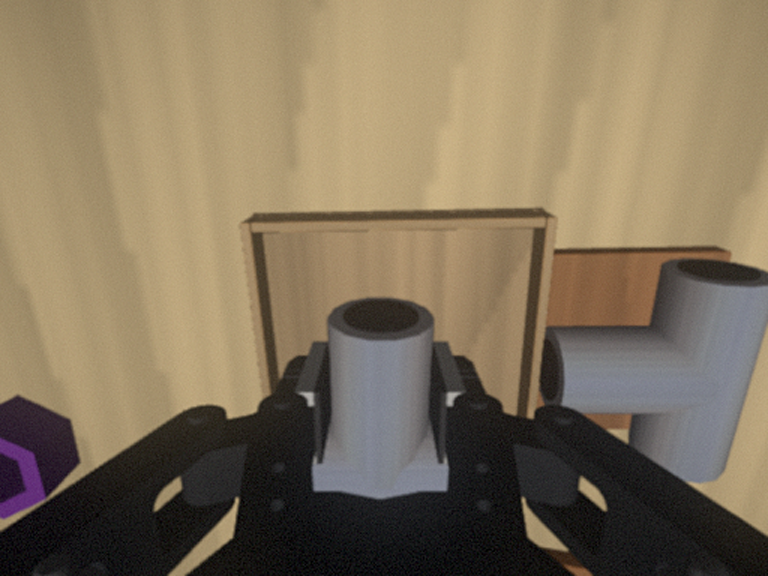

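The tee is held level over the tee bay. I'll shift 7 mm in x and lower it.

```bash
python3 -m jog '[[2,[0.6,-0.2,0.8],0],[2,[0.1,0,0.8],0],[2,[0,0,0.6],0],[2,[0,0,0.2],0],[2,[0,0,0],0]]' >/dev/null;python3 -c "from h import *;rel(.631,.247,.0135,0)"
```

```text
t 31.15 tcp [0.631  0.2441 0.0203] rot [1.764e+02 1.600e+00 1.000e-01] w 0.0321 F [ 0.3  0.2 -4.2]
 shift now [ 0.   -0.29  0.68] turn 0.001 shift after turn [ 0.   -0.29  0.68]
```

```bash
python3 -m jog '[[2,[0,-0.2,0.3],0],[2,[0,0,0.25],0],[2,[0,0,0.1],0],[2,[0,0,0],0]]' >/dev/null;python3 -c "from h import *;rel(.631,.247,.0135,0)"
```

```text
t 31.48 tcp [0.6318 0.2462 0.0154] rot [1.764e+02 1.400e+00 1.000e-01] w 0.0318 F [-0.6  0.2 -2.8]
 shift now [-0.08 -0.08  0.19] turn 0.001 shift after turn [-0.08 -0.08  0.19]
```

Lower the last 2 mm, release, rise, and head for the nut with yaw 15°.

```bash
python3 -m jog '[[2,[0,0,0.2],0],[2,[0,0,0],0],[4.8,[0,0,0],0],[4.8,[0,0,0],0],[4.8,[0,0,0],0]]' >/dev/null;python3 -c "from h import *;rel(.631,.247,.0135,0)"; python3 -m jog '[[4.8,[0,0,-2],0],[4.8,[0,0,-3],0],[4.8,[0,0,-4],0],[6.5,[0,0,-3],0],[6.5,[0,0,0],-0.12],[6.5,[0,0,0],-0.12]]' >/dev/null;python3 -c "from h import *;rel(.4375,.0855,.12,15)"
```

```text
t 31.9 tcp [0.6342 0.2469 0.0166] rot [1.765e+02 1.100e+00 1.000e-01] w 0.0479 F [-0.  -0.2 -0.7]
 shift now [-0.32 -0.01  0.31] turn 0.002 shift after turn [-0.32 -0.01  0.31]
t 32.4 tcp [0.6367 0.254  0.14  ] rot [176.8   2.   14.2] w 0.0649 F [-0.   0.2 -0.6]
 shift now [-23.45  11.43   2.  ] turn -0.013 shift after turn [-23.6   11.11   2.  ]
```

```bash
python3 -m jog '[[6.5,[-3,1.5,0],-0.01],[6.5,[-3,1.5,0],0],[6.5,[-3,1.5,0],0],[6.5,[-3,1.5,0],0],[6.5,[-3,1.5,0],0],[6.5,[-3,1.5,0],0],[6.5,[-2,1,0],0],[6.5,[0,0,0],0],[6.5,[0,0,0],0]]' >/dev/null;python3 -c "
from h import *;rel(.4375,.0855,.012,15)
snap('wrist','w6')
d=snap('top','top2');b=d['img'][95:255,130:345,::-1];cv2.imwrite('pics/crop2.png',cv2.resize(b,None,fx=3.7,fy=3.7,interpolation=cv2.INTER_CUBIC))"
```

```text
t 33.15 tcp [0.4693 0.1021 0.1547] rot [176.8   1.1  15.2] w 0.0648 F [ 0.5  0.6 -0.2]
 shift now [-3.5   0.77 14.27] turn 0.003 shift after turn [-3.5   0.78 14.27]
```

View pics/w6.png

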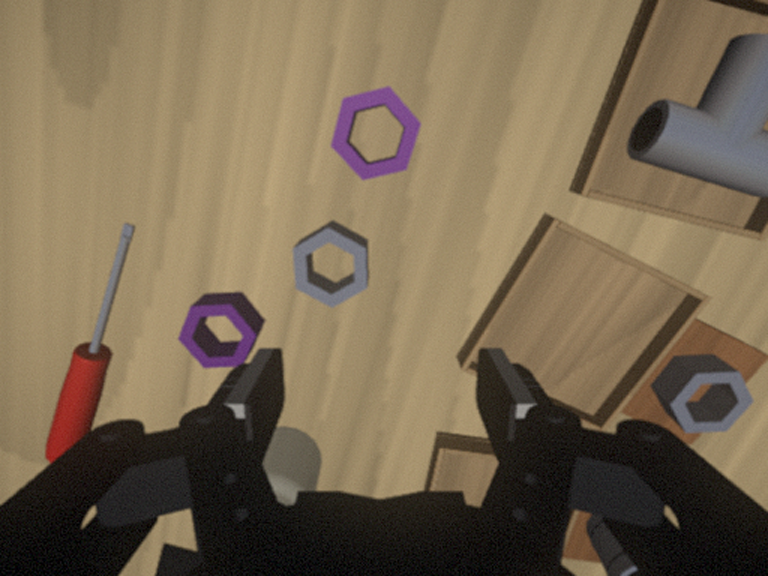

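The grey nut's top face is centred at (332,265), its flats facing the jaws at columns 294 and 369. A purple nut at (221,333) is near the left finger, so I'll open to only 56 mm.

```bash
python3 -c "
from h import *
d=load('w6');a=pt(d,332/1.5,265/1.5,.024);print(a.round(4))
for u,v in [(262,320),(221,333)]: print(pt(d,u/1.5,v/1.5,.024).round(4))
rel(a[0],a[1],.012,15)"
python3 -m jog '[[5.6,[-1.8,0.4,2],0],[5.6,[-1.3,0.3,2],0],[5.6,[0,0,3],0],[5.6,[0,0,1],0],[5.6,[0,0,0],0],[5.6,[0,0,0],0]]' >/dev/null;python3 -c "
from h import *
d=load('w6');a=pt(d,332/1.5,265/1.5,.024);rel(a[0],a[1],.010,15)"
```

```text
[0.44   0.0908 0.024 ]
[0.4041 0.0415 0.024 ]
[0.3793 0.0247 0.024 ]
t 33.25 tcp [0.4701 0.1027 0.1547] rot [176.8   1.1  15.3] w 0.0652 F [-0.  -0.4 -0.1]
 shift now [-3.22  0.36 14.27] turn 0.004 shift after turn [-3.22  0.37 14.27]
t 33.75 tcp [0.4528 0.0866 0.076 ] rot [176.7   0.3  15.5] w 0.0562 F [-0.1 -0.1  0. ]
 shift now [-1.13 -0.75  6.6 ] turn 0.01 shift after turn [-1.13 -0.74  6.6 ]
```

```bash
python3 -m jog '[[5.6,[-1.2,-0.5,1.5],0],[5.6,[-0.2,0,1.5],0],[5.6,[0,0,1.2],0],[5.6,[0,0,0],0]]' >/dev/null;python3 -c "
from h import *
rel(.439,.088,.007,15)"
```

```text
t 34.08 tcp [0.4469 0.0878 0.037 ] rot [176.6  -0.3  15.7] w 0.056 F [-0.6 -0.  -0.1]
 shift now [-0.75 -0.24  3.  ] turn 0.013 shift after turn [-0.76 -0.23  3.  ]
```

```bash
python3 -m jog '[[5.6,[-1,-0.2,0.3],0],[5.6,[-0.2,0,0.3],0],[5.6,[0,0,0],0]]' >/dev/null;python3 -c "
from h import *
rel(.439,.088,.007,15);snap('wrist','w7')"
```

```text
t 34.33 tcp [0.4382 0.0871 0.0332] rot [176.6  -0.6  15.8] w 0.0563 F [-0.1  0.2  0.2]
 shift now [ 0.1  -0.06  2.62] turn 0.014 shift after turn [ 0.1  -0.07  2.62]
```

View pics/w7.png

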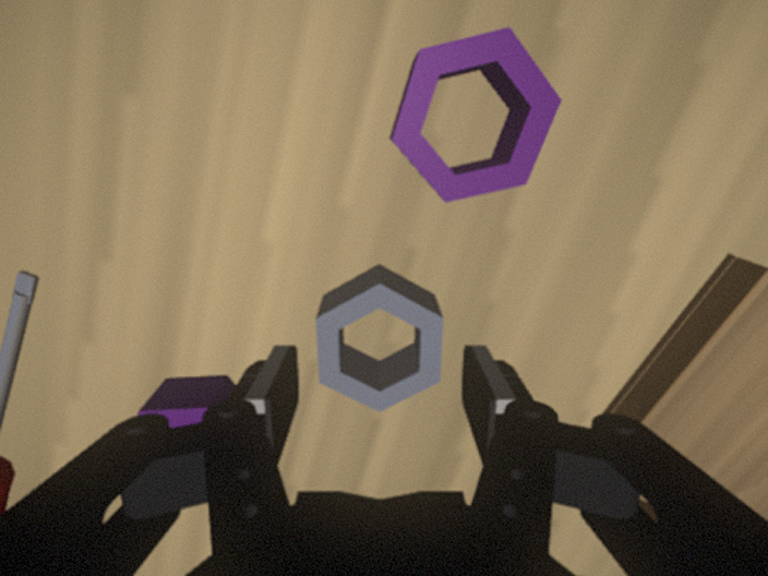

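```bash
python3 -c "
from h import *
d=load('w7');a=pt(d,380/1.5,347/1.5,.024);print(a.round(4));rel(a[0],a[1],.007,15)"
```

```text
[0.4389 0.0901 0.024 ]
t 34.38 tcp [0.4382 0.0871 0.0334] rot [176.6  -0.6  15.8] w 0.0561 F [-0.   0.2  0.7]
 shift now [ 0.15 -0.27  2.64] turn 0.014 shift after turn [ 0.15 -0.27  2.64]
```

```bash
python3 -m jog '[[5.6,[0.1,-0.3,1],0],[5.6,[0,0,0.9],0],[5.6,[0,0,0.5],0],[5.6,[0,0,0],0]]' >/dev/null;python3 -c "
from h import *
rel(.439,.09,.007,15)"
```

```text
t 34.72 tcp [0.4416 0.0895 0.009 ] rot [176.5  -1.   15.8] w 0.0561 F [ 0.1 -1.2 -0.7]
 shift now [-0.24 -0.12  0.2 ] turn 0.014 shift after turn [-0.24 -0.11  0.2 ]
```

Grip and lift the nut.

```bash
python3 -m jog '[[4,[-0.2,-0.1,0.1],0],[3,[0,0,0],0],[3,[0,0,0],0],[3,[0,0,0],0],[3,[0,0,0],0]]' 60 >/dev/null;python3 -c "
from h import *
rel(.439,.09,.007,15)"; python3 -m jog '[[3,[0,0,-2],0],[3,[0,0,-3],0],[3,[0,0,-3],0],[3,[0,0,-3],0],[3,[0,0,-1],0]]' >/dev/null;python3 -c "from h import *;rel(.610,.083,.12,15)"
```

```text
t 35.13 tcp [0.4397 0.0898 0.0079] rot [176.5  -0.9  15.8] w 0.0443 F [-0.6 -0.5  0.7]
 shift now [-0.07 -0.04  0.09] turn 0.014 shift after turn [-0.07 -0.04  0.09]
t 35.55 tcp [0.4283 0.0957 0.1257] rot [176.7   0.   15.7] w 0.0447 F [ 1.5  0.9 -1.4]
 shift now [17.15  6.15  0.57] turn 0.013 shift after turn [17.22  5.93  0.57]
```

```bash
python3 -m jog '[[3,[3,1.1,0],0],[3,[3,1.1,0],0],[3,[3,1.1,0],0],[3,[3,1.1,0],0],[3,[2.5,0.8,0],0],[3,[0.5,0,1],0],[3,[0,0,2],0],[3,[0,0,0],0],[3,[0,0,0],0]]' >/dev/null;python3 -c "
from h import *
rel(.611,.083,.013,15)"
```

```text
t 36.3 tcp [0.5905 0.0849 0.0965] rot [1.768e+02 1.000e-01 1.580e+01] w 0.0447 F [ 0.3  0.5 -1.5]
 shift now [1.92 0.74 8.35] turn 0.014 shift after turn [1.93 0.72 8.35]
```

```bash
python3 -m jog '[[3,[1.5,0.6,1.5],0],[3,[0.3,0,2],0],[3,[0,0,2],0],[3,[0,0,0.5],0],[3,[0,0,0],0]]' >/dev/null;python3 -c "
from h import *
rel(.611,.083,.013,15)"
```

```text
t 36.72 tcp [0.6068 0.0815 0.037 ] rot [176.9   0.3  15.9] w 0.0445 F [-0.5  0.6 -2.1]
 shift now [ 0.44 -0.03  2.4 ] turn 0.015 shift after turn [ 0.44 -0.04  2.4 ]
```

```bash
python3 -m jog '[[3,[0.3,0,0.8],0],[3,[0,0,0.7],0],[3,[0,0,0.4],0],[3,[0,0,0],0]]' >/dev/null;python3 -c "
from h import *
rel(.611,.083,.013,15)"
```

```text
t 37.05 tcp [0.6102 0.0819 0.0198] rot [1.769e+02 1.000e-01 1.590e+01] w 0.0449 F [-0.1 -0.1 -2.6]
 shift now [ 0.11 -0.08  0.68] turn 0.016 shift after turn [ 0.11 -0.09  0.68]
```

```bash
python3 -m jog '[[3,[0,0,0.5],0],[3,[0,0,0.15],0],[3,[0,0,0],0]]' >/dev/null;python3 -c "
from h import *
rel(.611,.083,.013,15)"
```

```text
t 37.3 tcp [0.6113 0.0817 0.014 ] rot [176.8   0.   15.9] w 0.0447 F [ 0.1 -0.3 -1.3]
 shift now [ 0.01 -0.13  0.1 ] turn 0.016 shift after turn [ 0.01 -0.13  0.1 ]
```

```bash
python3 -m jog '[[3,[0,0,0.1],0],[5.6,[0,0,0],0],[5.6,[0,0,0],0],[5.6,[0,0,0],0]]' >/dev/null;python3 -c "
from h import *
rel(.611,.083,.013,15)"; python3 -m jog '[[5.6,[0,0,-2],0],[5.6,[0,0,-3],0],[5.6,[0,0,-4],0],[6.5,[0,0,-4],0],[6.5,[0,0,0],0]]' >/dev/null;python3 -c "from h import *;rel(.4015,.2615,.12,15)"
```

```text
t 37.63 tcp [0.6129 0.0816 0.0145] rot [176.8  -0.2  15.9] w 0.0559 F [-0.7  0.5  0.3]
 shift now [-0.14 -0.19  0.15] turn 0.016 shift after turn [-0.15 -0.18  0.15]
t 38.05 tcp [0.6089 0.0884 0.1476] rot [1.768e+02 1.000e-01 1.590e+01] w 0.0647 F [ 1.1 -0.5  1.6]
 shift now [-15.22 -22.32   2.76] turn 0.015 shift after turn [-15.55 -22.09   2.76]
```

```bash
python3 -m jog '[[6.5,[-2.2,-3.2,0],0],[6.5,[-2.2,-3.2,0],0],[6.5,[-2.2,-3.2,0],0],[6.5,[-2.2,-3.2,0],0],[6.5,[-2.2,-3.2,0],0],[6.5,[-2.2,-3.2,0],0],[6.5,[-1,-1.5,0],0],[6.5,[0,0,0],0],[6.5,[0,0,0],0]]' >/dev/null;python3 -c "
from h import *
rel(.4015,.2615,.02,15);snap('wrist','w8')"
```

```text
t 38.8 tcp [0.4197 0.255  0.1436] rot [176.7  -1.5  15.7] w 0.0647 F [-0.1  0.3 -0.2]
 shift now [-1.58 -1.12 12.36] turn 0.011 shift after turn [-1.59 -1.1  12.36]
```

View pics/w8.png

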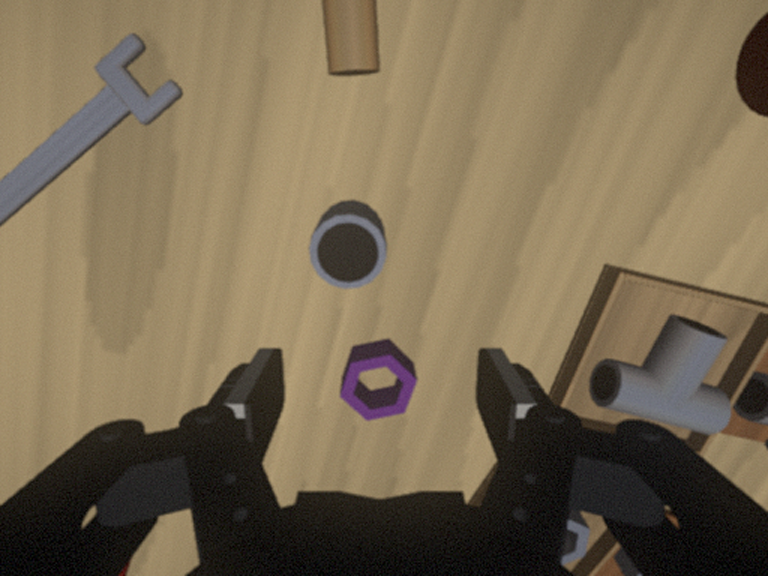

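The coupling's top ring is centred at (348,249), well clear of the purple nut at (379,385).

```bash
python3 -c "
from h import *
d=load('w8');a=pt(d,348/1.5,249/1.5,.05);print(a.round(4),pt(d,379/1.5,385/1.5,.024).round(4));rel(a[0],a[1],.02,15)"
python3 -m jog '[[6.5,[-1.5,-1,1],0],[6.5,[0,0,2],0],[6.5,[0,0,2],0],[6.5,[0,0,0],0],[6.5,[0,0,0],0]]' >/dev/null;python3 -c "
from h import *
d=load('w8');a=pt(d,348/1.5,249/1.5,.05);rel(a[0],a[1],.02,15)"
```

```text
[0.4023 0.268  0.05  ] [0.4459 0.176  0.024 ]
t 38.85 tcp [0.42   0.2547 0.1437] rot [176.7  -1.5  15.6] w 0.0649 F [-0.5  0.4 -0.4]
 shift now [-1.34 -1.75 12.37] turn 0.011 shift after turn [-1.36 -1.74 12.37]
t 39.27 tcp [0.4143 0.2568 0.095 ] rot [176.7  -2.2  15.2] w 0.0652 F [ 0.2 -0.1 -0.5]
 shift now [-0.86 -1.39  7.5 ] turn 0.003 shift after turn [-0.86 -1.39  7.5 ]
```

```bash
python3 -m jog '[[6.5,[-0.9,-1.2,1],0],[6.5,[-0.2,-0.2,1.5],0],[6.5,[0,0,1],0],[6.5,[0,0,0],0],[6.5,[0,0,0],0]]' >/dev/null;python3 -c "
from h import *
rel(.402,.2665,.015,15)"
```

```text
t 39.68 tcp [0.4102 0.2658 0.0628] rot [176.8  -2.7  14.8] w 0.0651 F [-0.2  0.5  0.2]
 shift now [-0.78 -0.27  4.78] turn -0.004 shift after turn [-0.78 -0.28  4.78]
```

```bash
python3 -m jog '[[6.5,[-1,-0.2,0],0],[6.5,[-0.2,0,0.5],0],[6.5,[0,0,1],0],[6.5,[0,0,1],0],[6.5,[0,0,0],0]]' >/dev/null;python3 -c "
from h import *
rel(.402,.2665,.015,15)"
```

```text
t 40.1 tcp [0.4022 0.2643 0.0386] rot [176.8  -3.1  14.7] w 0.0645 F [-0.3 -0.7 -0. ]
 shift now [ 0.04 -0.22  2.36] turn -0.006 shift after turn [ 0.04 -0.22  2.36]
```

```bash
python3 -m jog '[[6.5,[-0.1,-0.3,1],0],[6.5,[-0.1,0,0.8],0],[6.5,[0,0,0.3],0],[6.5,[0,0,0],0]]' >/dev/null;python3 -c "
from h import *
rel(.402,.2665,.015,15)"
```

```text
t 40.43 tcp [0.4003 0.2653 0.015 ] rot [176.8  -3.   14.7] w 0.0653 F [ 0.3 -0.8 -0.5]
 shift now [ 0.19 -0.07 -0.  ] turn -0.006 shift after turn [ 0.19 -0.07 -0.  ]
```

```bash
python3 -m jog '[[5,[0.15,0,0],0],[3,[0,0,0],0],[3,[0,0,0],0],[3,[0,0,0],0],[3,[0,0,0],0],[3,[0,0,0],0]]' 60 >/dev/null;python3 -c "
from h import *
rel(.402,.2665,.015,15)"; python3 -m jog '[[3,[0,0,-2],0],[3,[0,0,-3.5],0],[3,[0,0,-4],0],[3,[0,0,-4],0],[3,[0,0,-3],0],[3,[0,0,0],0]]' >/dev/null;python3 -c "from h import *;rel(.613,-.0795,.16,15)"
```

```text
t 40.93 tcp [0.4021 0.2657 0.0158] rot [176.8  -3.   14.7] w 0.0406 F [ 0.6  0.5 -2.3]
 shift now [ 0.01 -0.09  0.08] turn -0.006 shift after turn [ 0.01 -0.09  0.08]
t 41.43 tcp [0.3871 0.2702 0.183 ] rot [176.7  -2.4  14.6] w 0.0409 F [ 0.5  1.4 -1.4]
 shift now [13.03 39.54  2.3 ] turn -0.007 shift after turn [12.77 39.63  2.3 ]
```

```bash
python3 -m jog '[[3,[2,3,0],0],[3,[2,3.4,0],0],[3,[2,3.5,0],0],[3,[1.6,3.7,0],0],[3,[1.2,3.8,0],0],[3,[1,3.8,0],0],[3,[1,3.8,0],0],[3,[1,3.8,0],0],[3,[0.6,3.8,0],0],[3,[0.4,3.5,0],0],[3,[0,2,0],0],[3,[0,0,0],0],[3,[0,0,0],0]]' >/dev/null;python3 -c "
from h import *
rel(.613,-.0795,.05,15)"
```

```text
t 42.52 tcp [ 0.6146 -0.0809  0.1988] rot [177.   -2.1  15. ] w 0.0408 F [ 0.4  1.  -2.6]
 shift now [-0.12 -0.17 14.88] turn 0.0 shift after turn [-0.12 -0.17 14.88]
```

```bash
python3 -m jog '[[3,[0,0,3],0],[3,[0,0,3],0],[3,[0,0,3],0],[3,[0,0,2],0],[3,[0,0,0],0],[3,[0,0,0],0]]' >/dev/null;python3 -c "
from h import *
rel(.613,-.080,.021,15)"
```

```text
t 43.02 tcp [ 0.6171 -0.0804  0.0824] rot [177.2  -2.   15.2] w 0.0408 F [ 0.1  0.2 -2.3]
 shift now [-0.39 -0.15  6.14] turn 0.004 shift after turn [-0.39 -0.15  6.14]
```

```bash
python3 -m jog '[[3,[-0.4,-0.1,1.5],0],[3,[0,0,2],0],[3,[0,0,1],0],[3,[0,0,0.3],0],[3,[0,0,0],0]]' >/dev/null;python3 -c "
from h import *
rel(.613,-.080,.021,15)"
```

```text
t 43.43 tcp [ 0.6177 -0.0792  0.0385] rot [177.   -2.3  15.5] w 0.0406 F [-0.1 -0.1 -1.5]
 shift now [-0.47 -0.04  1.75] turn 0.009 shift after turn [-0.47 -0.04  1.75]
```

```bash
python3 -m jog '[[3,[-0.5,0,0.7],0],[3,[-0.1,0,0.5],0],[3,[0,0,0.2],0],[3,[0,0,0],0]]' >/dev/null;python3 -c "
from h import *
rel(.613,-.080,.021,15)"
```

```text
t 43.77 tcp [ 0.6153 -0.0817  0.0274] rot [176.9  -2.6  15.6] w 0.0409 F [-0.4 -0.1 -2.3]
 shift now [-0.17 -0.22  0.64] turn 0.01 shift after turn [-0.17 -0.22  0.64]
```

```bash
python3 -m jog '[[3,[-0.1,0,0.4],0],[3,[0,0,0.2],0],[3,[0,0,0.1],0],[3,[0,0,0],0]]' >/dev/null;python3 -c "
from h import *
rel(.613,-.080,.021,15)"
```

```text
t 44.1 tcp [ 0.6156 -0.0828  0.0208] rot [176.8  -2.7  15.6] w 0.0405 F [-0.   0.1 -1.6]
 shift now [-0.17 -0.34 -0.02] turn 0.01 shift after turn [-0.18 -0.34 -0.02]
```

```bash
python3 -m jog '[[3,[0,0,0.15],0],[3,[0,0,0],0],[4.5,[0,0,0],0],[6,[0,0,0],0],[6,[0,0,0],0],[6,[0,0,0],0]]' >/dev/null;python3 -c "
from h import *
rel(.613,-.080,.021,15)"; python3 -m jog '[[6,[0,0,-2],0],[6,[0,0,-3],0],[6,[0,0,-4],0],[6,[0,0,-4],0],[6,[0,0,-3],0],[6,[0,0,0],0]]'
python3 -m jog '[[6,[-3.5,0,0],0],[6,[-3.5,0,0],0],[6,[-3.5,0,0],0],[6,[-3.5,0,0],0],[6,[-3.5,0,0],0],[6,[-3,0,0],0],[6,[-2,0,0],0],[6,[0,0,0],0],[6,[0,0,0],0]]'
python3 -c "
from h import *
d=snap('top','top3');b=d['img'][95:255,130:345,::-1];cv2.imwrite('pics/crop3.png',cv2.resize(b,None,fx=3.7,fy=3.7,interpolation=cv2.INTER_CUBIC))"
```

```text
t 44.6 tcp [ 0.6185 -0.0836  0.0222] rot [176.7  -3.   15.6] w 0.0603 F [-0.8  0.4  0. ]
 shift now [-0.43 -0.49  0.12] turn 0.01 shift after turn [-0.44 -0.49  0.12]
time_s: 45.1
ee_pos: [0.6052, -0.0762, 0.1847]
ee_rot: [176.9, -2.6, 15.5]
ft_force: [0.4, -0.5, -0.2]
grip_width: 0.0599
time_s: 45.85
ee_pos: [0.3852, -0.1384, 0.174]
ee_rot: [176.4, -3.3, 15.7]
ft_force: [0.5, -0.5, 0.3]
grip_width: 0.06
```

View pics/crop3.png

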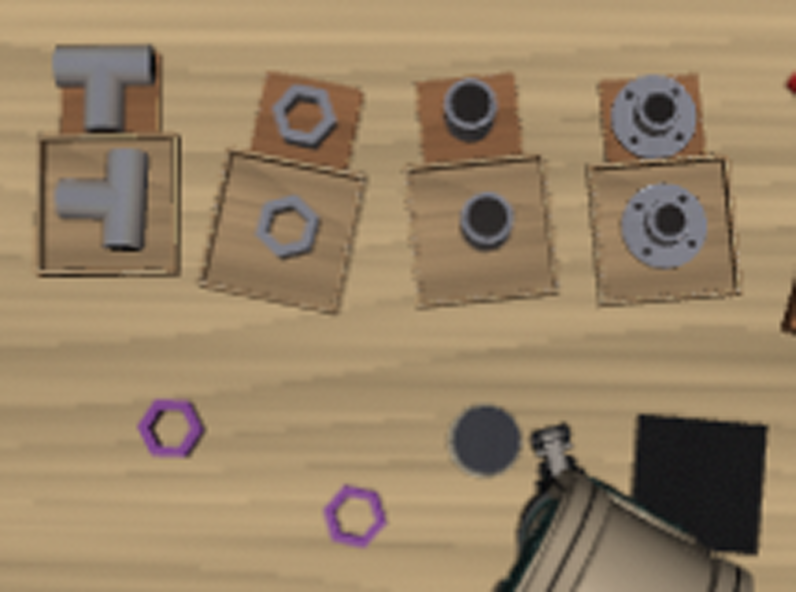

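All four fittings are in their bays: tee at (105,200), nut (289,226), coupling (487,220), flange (664,225). The jar is unmoved at (486,440). I'll check heights with depth before handing in.

```bash
python3 -c "
from h import *
d=load('top3');P=cloud(d)
def chk(n,c,r,zl,zh):
    m=(np.hypot(P[...,0]-c[0],P[...,1]-c[1])<r)&(P[...,2]>zl)&(P[...,2]<zh);q=P[m]
    A=np.c_[q[:,:2]-q[:,:2].mean(0),np.ones(len(q))];k=np.linalg.lstsq(A,q[:,2],rcond=None)[0]
    (a,s,t)=cv2.minAreaRect(q[:,:2].astype(np.float32));print(n,len(q),'c',np.round(a,3),'size',np.round(s,3),'z',round(k[2],4),'slope',k[:2].round(3))
chk('tee',(.631,.23),.055,.026,.06)
chk('nut',(.611,.083),.04,.02,.045)
chk('coup',(.616,-.081),.035,.045,.07)
chk('flange plate',(.616,-.231),.045,.009,.02)
chk('jar',(.4365,-.083),.05,.06,.1)"
```

```text
tee 418 c [0.632 0.233] size [0.071 0.081] z 0.0356 slope [0.006 0.009]
nut 118 c [0.611 0.078] size [0.047 0.043] z 0.0286 slope [0.009 0.011]
coup 161 c [ 0.615 -0.082] size [0.039 0.039] z 0.0552 slope [ 0.014 -0.017]
flange plate 293 c [ 0.619 -0.233] size [0.078 0.071] z 0.0129 slope [-0.002  0.002]
jar 273 c [ 0.437 -0.082] size [0.05  0.052] z 0.084 slope [-0.004 -0.071]
```

Everything is level, on the bay floors and centred to within about 10 mm. I'll hand in.

```bash
python3 -c "
from cell import job_done;print(job_done())"
```

```text
the job is handed in; nothing more can be done
None
```

I handed the job in at about 46 s of the 128 s, with all four fittings in their own bays. I set the tee aside on the mat, moved the flange to its bay, then placed the tee, the nut and the coupling.

**Final check (top camera, picture and depth):**
- **Position:** each fitting is within about 10 mm of its bay's centre. Its top surface is at the height expected when it rests on the 5 mm floor.
- **Tilt:** the fitted slopes are 0.02 rad or less, against the 0.12 limit.
- **Jar and look-alikes:** the jar is within about 1 mm of where it started. The two purple nuts show no movement. One red tee was outside the last picture and the other barely in it, but no move went near them.
- **Robot:** the gripper was empty, open and well above the bench when I handed in.

**Disagreements and trouble:**
- **Measurements:** the top and wrist cameras differed by 2–6 mm on positions, mostly in y. I used values between the two or closer views, and every grasp worked.
- **Tool tilt:** the tool drifted up to about 10° off vertical during the moves. I brought most of it back by pushing against the arm's inner reach limit, away from the parts. About 3–4° was left for the remaining grasps, and the parts still settled flat.

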